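# Vent the vacuum pot and wedge a row of tube blanks for tacking

### The arm

A 6-joint arm with a two-finger parallel gripper is mounted at the origin on the work surface. World frame = base frame: x ahead of the robot, y to its left, z up, the work surface at z = 0. Lengths are in m, angles in rad, forces in N, time in s.
With the tool pointing down it reaches from about 0.4 to 0.825 m from the base axis. Payload 7 kg.
Tool frame: the origin (TCP) lies midway between the tips of the shut fingers; the grasp point (between the pads) lies 19 mm behind it; z points along the fingers, y is the line along which they close (so a half turn about z gives the same grasp; the last joint's range is limited). The gripper opens to 88 mm and grips with 3 to 60 N. Pads are 19 mm wide; open, the fingers measure 130 mm over their backs; the gripper's body (78 mm by 193 mm) begins 47 mm behind the grasp point.
Start: joints at [1.395, 0.359, 0.012, 0, -1.224, -0.288], TCP at [0.302, 0.604, 0.202] pointing down, gripper open.
Joint ranges: [-3.07, 3.07], [-1.43, 2.12], [-1.02, 1.25], [-3.03, 1.67], [-3.05, -0], [-3.03, 3.03]. Speed limits (rad/s): [2.39, 2.39, 3.01, 3.14, 3.14, 3.14].

### API

Orientations are given as [roll, pitch, yaw] about the fixed x, y, z axes, in that order (R = Rz(yaw) Ry(pitch) Rx(roll)).
In Python, from station import telemetry, eyes, ticket, recognise, trace gives the robot as it stands. The module is installed in compiled form; this text tells all that it offers.
- The arm moves only by the tool servo_tool, never from a script. Its argument "series" is a list that holds one entry, the list of rows, each a list of 4 numbers: the shift along the tool's x, y, z in mm, then the turn about the tool's z in rad. In form: [[[x, y, z, roll], ...]]. A call has exactly 10 rows; each row shifts and turns the commanded pose from where the row before left it, along the tool's axes as they then stand; what a row does not reach is not made up. A row lasts 1/12 s, in which the tool goes at most 41.7 mm and 7.16 degrees, less where a joint would pass 70% of its speed; a pose out of reach is approached as far as the arm can. A call is refused whole if a number of a shift passes 41.7 or a number of a turn 0.125, either way. A call with a gripper value outside its range is refused whole. "claw" is the gripper's target within -1 to 1 (shut at 1, half-way at 0, fully open at -1), set as the call begins (left out, the last holds). The fingers move at their own pace and stop on an object; "grip_force" is the grip in N (left out, the last holds). Time passes only in rows, so rows that do not move let the fingers close, or fill a call up. It gives the time, the measured TCP pose, the force, the opening and the grip force at its end, in the units of the state.
- telemetry.get_state(): the state, without advancing time (a new reading comes with each control period).
- eyes.grab_frame(name): name is "side" or "top" or "wrist"; returns the picture (384x512x3 uint8, red, green, blue); there is no depth.
- eyes.calibration(name): a dict with "mtx" (3x3 intrinsics, pixels), "k1" (the pictures are not rectified: a ray, as slopes to the right and down, at radius r is drawn at 1 + k1 r^2 times it, then the intrinsics apply), "rvec" (rotation vector, rad) and "tvec" (3), from world to camera coordinates, as OpenCV has them. Camera axes: x right, y down, z forward; pixel columns grow to the right and rows downward; lengths in m; the calibration is good to about 2 mm. A picture is of the moment at which its call begins: read the wrist's pose just before it. calibration takes no time and is no camera call; for the wrist camera it gives the pose at the moment of the call.
- ticket.job_done(): hands the job in; it is judged then, once.
Trained networks look in the newest picture that a camera, given by its name, has taken for a name from the list of things; names that differ only in an ending like _2 or _b are one class to them, and where a whole thing is asked for, a point or a joint stands for the part that bears it (a point fixed in the world has none). Each returns a list of dicts, best first, with "conf" (0 to 1); they miss things now and then, are a little off and sometimes report something else, mostly with a low value. They report only what shows in the picture. A call takes as long as a camera call. They do not tell look-alikes from the thing itself.
- recognise(camera, name): "position" ([x, y, z] in m, in world coordinates, good to about 4 mm: the middle of the surface that is visible of it).
- trace(camera, name): "mask" (384x512 bool, what is visible of it).
The state is a dict: "t": time; "q": joint angles; "qd": joint speeds; "joint_efforts": joint torques, N m; "eef_pos": TCP position; "ee_rot": TCP orientation; "force": force on the tool from outside, world axes, zero at the start; "moment": the same for the moment, N m; "width": finger opening in m; "gripper_force": force on a finger pad.
Only numpy, scipy, OpenCV 4.12 (cv2) and the standard library are available. Lean on these libraries where they do the work, as an engineer would, in place of code of your own. Each camera call takes 0.05 s, during which the arm holds its last target. There are 200 camera calls.

### The job

Open the vent tap to let the vacuum out of the pot, then lift the lid off and lay it flat, right way up, on the rubber mat. Stand all the titanium tube blanks from the pot side by side in the four-place packing bed, long sides across the bed, make up any empty places with copper packing blocks, and drive the wedge home between the row and the tapered stop so that the row is locked tight. At the end the lid must be back on the pot, properly seated; leave the hammer, magnet square and paste jar alone.

Things in the scene. Friction and masses are not known exactly. Their poses are not given: they have to be found in the camera images.
- pot: round stainless vacuum pot fixed to the bench, 208 mm across, 76 mm high to the top of the blue seal; origin at the centre of its underside, z up. Flat floor inside 6 mm above the origin; mouth inside the seal 190 mm across, 200 mm below it. The tubes stand on the floor in a line along the pot's x axis, about 42 mm apart, places of absent ones empty
- lid: loose round clear-plastic lid, 212 mm across, 14 mm thick, 0.5 kg; origin at the centre of the plate's underside (seat plane), 76 mm above the pot's origin when seated, z up. A 185 mm step, 14 mm deep, chamfered, hangs below into the pot's mouth, so on a flat surface the origin is 14 mm above it. Any yaw will do. Until the tap is open (past about 1.1 rad) the vacuum holds it fast
- lid_handle (a point): middle of the black bridge handle at the lid's centre: a bar 60 mm along the lid's x, 14 mm wide (y) and 14 mm high, its middle 45 mm above the seat plane (31 mm above the lid's top, 24 mm free beneath the bar between its two feet)
- vent_tap (a joint): turn of the vent tap on the lid (rad): 0 = shut, with the red bar square to the brass nozzle; 1.57 = fully open, with the bar in line with the nozzle; it grows anticlockwise seen from above, stays where it is left, and needs about 0.04 N m. Open means more than 1.2
- tap_grip (a point): middle of the red tap bar, on its turning axis, 72 mm from the lid's centre along the lid's -x, 50 mm above the seat plane; bar 44 mm long (the point's y axis, turns with it), 12 mm wide, 18 mm high. Below it a brass boss 20 mm across and a thin nozzle pointing outward, both under 26 mm above the seat plane; a pump stub 42 mm high stands on the far side of the lid
- mat: black rubber mat fixed on the bench, 230 x 230 x 4 mm; origin at the centre of its underside. The lid's resting place
- bed: steel packing bed fixed on the bench, plate 190 mm along x, from y = -72 to +40 mm, 12 mm thick; origin on its underside, under the row centre line. A blue end stop with its face at x = -81 mm (30 mm high, 60 mm wide), two low blue side rails with inner faces at y = +-22 mm, outer faces at y = +-29 mm and tops 6 mm above the plate, along the row; a blue tapered stop at the +x end
- row_start (a point): foot of the end stop's face, on the bed's centre line, on the plate's top, axes as the bed's. The four places run from here along the bed's +x, 32 mm each, the row being 128 mm long when packed tight; each tube or block stands with its 32 mm along the bed's x and its 40 mm along the bed's y
- wedge_home (a point): where the wedge's origin comes to lie (within some mm along y) when driven home against a full tight row: on the plate's top, 138 mm along +x from row_start, axes as the bed's. The gap from a full row to the tapered stop is 20 mm wide here and narrows towards +y by 1 mm in 6; 1 mm of slack in the row lets the wedge go 6 mm farther
- taper_stop: blue tapered stop fixed to the bed's +x end, 30 mm high above the plate, its inner face sloping to match the wedge (face at bed x = 67 mm - y/6); its body origin is on the plate's top at the bed's centre
- wedge: loose aluminium wedge with a red tang, flat on the bench, 28 mm high, 150 g; origin on its underside. Thin end at its +y: 13 mm thick at y = +40 mm, 20 at y = 0, 27 at y = -40; flat face x = -10 mm (to the row), sloping face x = +10 mm - y/6 (to the tapered stop). Driven along the bed's +y, axes parallel to the bed's, it jams by friction at about 20 N; thin end then about flush with the bed's +y edge
- wedge_tang (a point): middle of the wedge's red tang: a parallel block 20 mm wide (wedge x), 28 mm high, from y = -40 to its flat butt end at -72 mm; the point is at y = -57 mm, 14 mm above the underside. When the wedge is home the tang stands clear of the row and stop, over the plate
- tube_a: rectangular titanium tube blank standing upright, bright metal, hollow with 3 mm walls, 32 (its x) x 40 (its y) x 38 mm high, 75 g; origin at the centre of its underside, z up its bore. At the start it stands on the pot's floor with its x roughly along the pot's x. Two to four of the four blanks are present; an absent one reads None
- tube_b: rectangular titanium tube blank standing upright, bright metal, hollow with 3 mm walls, 32 (its x) x 40 (its y) x 38 mm high, 75 g; origin at the centre of its underside, z up its bore. At the start it stands on the pot's floor with its x roughly along the pot's x. Two to four of the four blanks are present; an absent one reads None
- tube_c: rectangular titanium tube blank standing upright, bright metal, hollow with 3 mm walls, 32 (its x) x 40 (its y) x 38 mm high, 75 g; origin at the centre of its underside, z up its bore. At the start it stands on the pot's floor with its x roughly along the pot's x. Two to four of the four blanks are present; an absent one reads None
- tube_d: rectangular titanium tube blank standing upright, bright metal, hollow with 3 mm walls, 32 (its x) x 40 (its y) x 38 mm high, 75 g; origin at the centre of its underside, z up its bore. At the start it stands on the pot's floor with its x roughly along the pot's x. Two to four of the four blanks are present; an absent one reads None
- copper_a: solid copper packing block standing on the bench, 32 (its x) x 40 (its y) x 38 mm high like a tube blank, about 430 g; origin at the centre of its underside. Fills a place in the row that has no tube
- copper_b: solid copper packing block standing on the bench, 32 (its x) x 40 (its y) x 38 mm high like a tube blank, about 430 g; origin at the centre of its underside. Fills a place in the row that has no tube
- hammer: bystander: hammer lying on the bench beyond the pot; leave alone
- magnet_square: bystander: red triangular welding magnet, 90 mm sides, 18 mm high; leave alone
- paste_jar: bystander: small jar, 56 mm across, 65 mm high; leave alone
Mind the look-alikes: they are no part of the job. Leave any green look-alike of the copper_b alone.

How it is judged:
By the outcome, as a careful person would: the job done as asked, in the order asked, and still so for the second after the job is handed in, with the robot touching nothing.
Of tube_a, tube_b, tube_c, tube_d only 2 to 4 are there at a start; the rules pass over those that are not, and their reading is None.
At some moment in a run one of copper_a, copper_b may be knocked a few centimetres aside while the robot is not near it.
It also fails if it takes over 210 s, if anything falls off the work surface, if the arm or the gripper's body presses on something with over 40 N, if the wrist force passes 120 N, or if a joint passes its speed limit or range.

## Working session

There is one attempt and no reset: what is moved stays moved. The work goes in short steps, Python scripts to look and compute and a tool call to move; the robot and the scene stay as the last step left them, time stands still between calls to the robot, and variables do not carry over. Pictures are saved under pics/ and viewed, at most 14 in all, crops included, and the job is handed in when it is done.

Besides the shell and the picture viewer there is one more tool, called after "Emit:" by a JSON object that holds its "method" and its "body", one argument or row to a line. servo_tool: Moves the arm, as the interface text tells. Its arguments: {"type":"object","properties":{"series":{"type":"array"},"claw":{"type":"number"},"grip_force":{"type":"number"}},"required":["series"]}

```bash
mkdir -p pics; cat > h.py <<'E'
import numpy as np, cv2
from station import telemetry, eyes, ticket, recognise, trace
def cal(n):
    c=eyes.calibration(n); R=cv2.Rodrigues(np.array(c['rvec'],float))[0]
    return np.array(c['mtx'],float),float(c['k1']),R,np.array(c['tvec'],float).ravel()
def ray(n,uv,c=None):
    K,k1,R,t=c or cal(n); uv=np.atleast_2d(uv).astype(float)
    d=np.stack([(uv[:,0]-K[0,2])/K[0,0],(uv[:,1]-K[1,2])/K[1,1]],1); s=d.copy()
    for _ in range(20): s=d/(1+k1*(s**2).sum(1,keepdims=True))
    return -R.T@t,(np.c_[s,np.ones(len(s))])@R
def at_z(n,uv,z,c=None):
    o,d=ray(n,uv,c); return o+d*((z-o[2])/d[:,2])[:,None]
def proj(n,P,c=None):
    K,k1,R,t=c or cal(n); p=np.atleast_2d(P)@R.T+t; s=p[:,:2]/p[:,2:]
    s=s*(1+k1*(s**2).sum(1,keepdims=True)); return s*[K[0,0],K[1,1]]+[K[0,2],K[1,2]]
def grab(n,f=None):
    im=eyes.grab_frame(n)
    if f: cv2.imwrite(f'pics/{f}.png',cv2.cvtColor(im,cv2.COLOR_RGB2BGR))
    return im
def tool():
    s=telemetry.get_state(); print('t',round(s['t'],2),'pos',np.round(s['eef_pos'],4),'rot',np.round(s['ee_rot'],4),'w',round(s['width'],4),'F',np.round(s['force'],1),'gf',s['gripper_force']); return s
E
python3 - <<'E'
from h import *
a=grab('top');b=grab('side')
for n,i in (('top',a),('side',b)): cv2.imwrite(f'pics/{n}0.png',cv2.resize(cv2.cvtColor(i,cv2.COLOR_RGB2BGR),(800,600)))
s=tool();print(s['q'])
for n in ['pot','lid','lid_handle','vent_tap','tap_grip','mat','bed','taper_stop','wedge','wedge_tang','tube_a','copper_a','hammer','magnet_square','paste_jar']:
  for c in ('top','side'):
    print(n,c,[(np.round(d['position'],3).tolist(),round(d['conf'],2)) for d in recognise(c,n)][:6])
for c in('top','side'): print(c,-cal(c)[2].T@cal(c)[3])
E
```

```text
t 0.1 pos [0.3018 0.6033 0.2015] rot [ 3.1401e+00 -1.0000e-04 -4.6390e-01] w 0.0872 F [0.3 0.2 0. ] gf 0.0
[ 1.39508433e+00  3.59329905e-01  1.11828952e-02 -2.97852620e-04
 -1.22408026e+00 -2.88092301e-01]
pot top [([0.572, 0.054, 0.054], 0.61), ([0.717, -0.182, 0.062], 0.57), ([0.648, -0.328, 0.022], 0.52), ([0.644, 0.023, 0.093], 0.4)]
pot side [([0.58, -0.051, 0.043], 0.77)]
lid top [([0.648, 0.028, 0.087], 0.92), ([0.652, -0.327, 0.02], 0.72)]
lid side [([0.636, 0.005, 0.09], 0.92), ([0.711, -0.195, 0.044], 0.7), ([0.527, -0.346, 0.04], 0.53)]
lid_handle top [([0.646, 0.021, 0.09], 0.76)]
lid_handle side [([0.638, 0.002, 0.09], 0.58)]
vent_tap top [([0.586, -0.005, 0.132], 0.5)]
vent_tap side [([0.58, -0.011, 0.126], 0.67)]
tap_grip top [([0.449, 0.0, 0.032], 0.74), ([0.58, -0.009, 0.138], 0.62), ([0.444, 0.329, 0.004], 0.32)]
tap_grip side [([0.589, -0.014, 0.126], 0.61), ([0.446, 0.128, 0.026], 0.61)]
mat top [([0.448, 0.327, 0.004], 0.82)]
mat side [([0.442, 0.316, 0.004], 0.9)]
bed top [([0.455, -0.36, 0.014], 0.97)]
bed side [([0.449, -0.366, 0.012], 0.97)]
taper_stop top []
[... 324 characters left out ...]
4], 0.29)]
wedge_tang side [([0.44, -0.004, 0.03], 0.67)]
tube_a top [([0.457, -0.357, 0.014], 0.57)]
tube_a side []
copper_a top [([0.454, 0.139, 0.039], 0.79), ([0.502, -0.206, 0.042], 0.79), ([0.452, -0.138, 0.042], 0.73)]
copper_a side [([0.492, -0.211, 0.032], 0.91), ([0.446, 0.131, 0.027], 0.84), ([0.443, -0.153, 0.032], 0.74)]
hammer top [([0.684, 0.364, 0.026], 0.73)]
hammer side [([0.678, 0.367, 0.019], 0.89)]
magnet_square top [([0.652, -0.33, 0.022], 0.55)]
magnet_square side [([0.656, -0.334, 0.02], 0.62)]
paste_jar top [([0.716, -0.184, 0.063], 0.88)]
paste_jar side [([0.711, -0.194, 0.045], 0.92)]
top [0.4491201  0.0129841  1.22764233]
side [-0.0439015  -0.66648994  0.76901773]
```

View pics/top0.png

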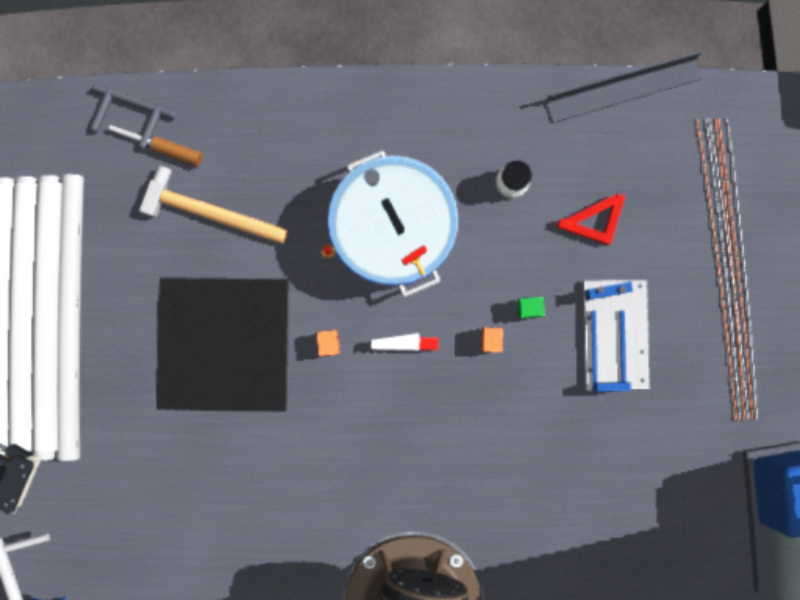

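View pics/side0.png

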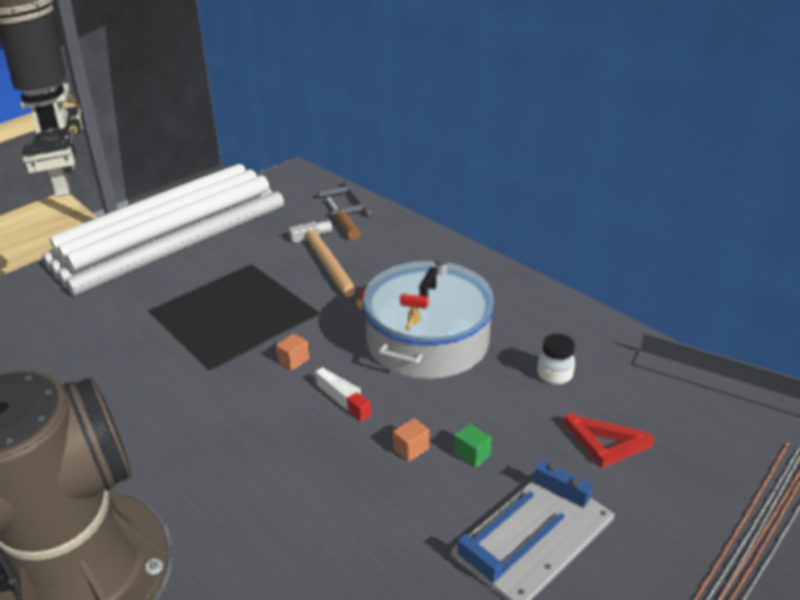

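Candidates for copper (800x600 top): orange (327,343), orange (493,340) and green (532,307). The two orange ones are copper_a/b; the green one is the look-alike and will be left alone. The bed is at (617,335), the wedge at (405,343) with its tang to the right, and the lid at (393,217) with the red tap at (415,256). The loose red/orange thing at (328,252) lies beside the pot.

```bash
cat >> h.py <<'E'
def plan(x,y,z,yaw=None):
    "tool-axis shift (mm) at the PRESENT yaw, and the turn about tool z, and the shift at the final yaw"
    s=tool(); p=np.array(s['eef_pos']); y0=s['ee_rot'][2]; d=(np.array([x,y,z])-p)*1000
    f=lambda a:np.round([d[0]*np.cos(a)+d[1]*np.sin(a),d[0]*np.sin(a)-d[1]*np.cos(a),-d[2]],1)
    print('shift now',f(y0))
    if yaw is not None:
        tr=-(yaw-y0); tr=(tr+np.pi)%(2*np.pi)-np.pi; print('turn',round(tr,3),'shift after turn',f(yaw))
E
python3 - <<'E'
from h import *
K,k1,R,t=cal('wrist'); s=tool(); o=-R.T@t
from scipy.spatial.transform import Rotation as Ro
T=Ro.from_euler('xyz',s['ee_rot']).as_matrix()
print(T.T@(o-s['eef_pos']),T.T@R.T[:,2],K[0,0])
print(T.T@R.T)
plan(0.56,-0.0,0.36,-1.07)
im=cv2.cvtColor(eyes.grab_frame('top'),cv2.COLOR_RGB2BGR)
cv2.imwrite('pics/crop.png',cv2.resize(im[90:260,185:425],None,fx=3.3,fy=3.3,interpolation=cv2.INTER_CUBIC))
E
```

```text
t 1.6 pos [0.302  0.6037 0.2024] rot [ 3.1416 -0.     -0.4638] w 0.0874 F [-0.4  1.  -0.5] gf 0.0
[ 0.0848363   0.00083291 -0.18262876] [-3.08453786e-01 -5.19136018e-05  9.51239328e-01] 299.39144763901004
[[ 8.46397057e-04 -9.51238953e-01 -3.08453786e-01]
 [ 9.99999588e-01  9.06617262e-04 -5.19136018e-05]
 [ 3.29031768e-04 -3.08453615e-01  9.51239328e-01]]
t 1.6 pos [0.302  0.6037 0.2024] rot [ 3.1416 -0.     -0.4638] w 0.0874 F [-0.4  1.  -0.5] gf 0.0
shift now [ 500.8  424.5 -157.6]
turn 0.606 shift after turn [ 653.4   63.5 -157.6]
```

View pics/crop.png

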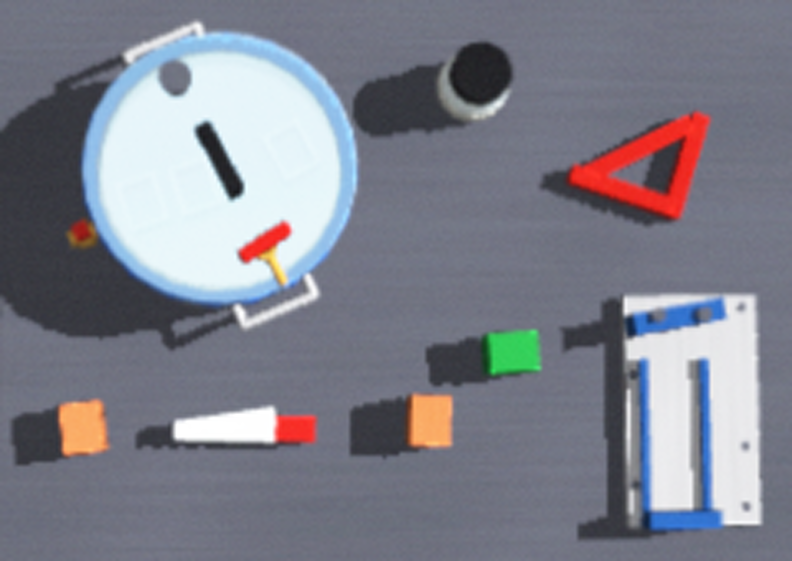

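The crop confirms it: copper at (82,427) and (430,420), green decoy at (513,352), and three tubes faintly visible through the lid at (145,200), (200,185) and (293,150). So I need 3 tubes and 1 copper block.

Emit:
{"method": "servo_tool", "body": {
  "series": [
    [[25,21,-8,0],[25,21,-8,0],[25,21,-8,0],[25,21,-8,0],[25,21,-8,0],[25,21,-8,0],[25,21,-8,0],[25,21,-8,0],[25,21,-8,0],[25,21,-8,0]]
  ],
  "claw": 0.35
}}

```text
t: 2.48
eef_pos: [0.4319, 0.3025, 0.2831]
ee_rot: [-3.141, -0.0, -0.464]
force: [1.3, 0.2, 0.2]
width: 0.0299
gripper_force: 0.0
```

Emit:
{"method": "servo_tool", "body": {
  "series": [
    [[25,21,-8,0],[25,21,-8,0],[25,21,-8,0],[25,21,-8,0],[25,21,-8,0],[25,21,-8,0],[25,21,-8,0],[25,21,-8,0],[25,21,-8,0],[25,21,-8,0]]
  ]
}}

```text
t: 3.32
eef_pos: [0.5615, 0.0027, 0.3631]
ee_rot: [-3.141, -0.0, -0.464]
force: [1.3, 1.7, 0.5]
width: 0.0284
gripper_force: 0.0
```

Emit:
{"method": "servo_tool", "body": {
  "series": [
    [[0,0,0,0.121],[0,0,0,0.121],[0,0,0,0.121],[0,0,0,0.121],[0,0,0,0.121],[0,0,0,0],[0,0,0,0],[0,0,0,0],[0,0,0,0],[0,0,0,0]]
  ]
}}

```text
t: 4.15
eef_pos: [0.5612, 0.0044, 0.3624]
ee_rot: [-3.142, 0.0, -1.067]
force: [0.5, 0.3, -0.2]
width: 0.0283
gripper_force: 0.0
```

```bash
python3 - <<'E'
from h import *
s=tool(); print(s['q']); im=grab('wrist')
cv2.imwrite('pics/w1.png',cv2.resize(cv2.cvtColor(im,cv2.COLOR_RGB2BGR),(800,600)))
for n in ['lid','lid_handle','tap_grip','vent_tap','pot','wedge','wedge_tang','copper_a']:
    print(n,[(np.round(d['position'],3).tolist(),round(d['conf'],2)) for d in recognise('wrist',n)][:4])
E
```

```text
t 4.15 pos [0.5612 0.0044 0.3624] rot [-3.1416  0.     -1.0668] w 0.0283 F [ 0.5  0.3 -0.2] gf 0.0
[ 3.56625610e-01  1.08223784e-01  3.85773351e-02 -8.92893157e-06
 -1.50112243e+00  1.47341198e-01]
lid [([0.658, 0.019, 0.091], 0.91), ([0.386, -0.318, 0.015], 0.65)]
lid_handle [([0.653, 0.014, 0.087], 0.81)]
tap_grip [([0.586, -0.006, 0.136], 0.66)]
vent_tap [([0.585, -0.01, 0.135], 0.53)]
pot [([0.554, -0.004, 0.051], 0.94)]
wedge [([0.448, 0.002, 0.029], 0.59), ([0.653, 0.014, 0.09], 0.4)]
wedge_tang [([0.453, 0.001, 0.028], 0.61)]
copper_a [([0.511, -0.202, 0.034], 0.76), ([0.455, 0.135, 0.037], 0.72), ([0.456, -0.14, 0.039], 0.58)]
```

View pics/w1.png

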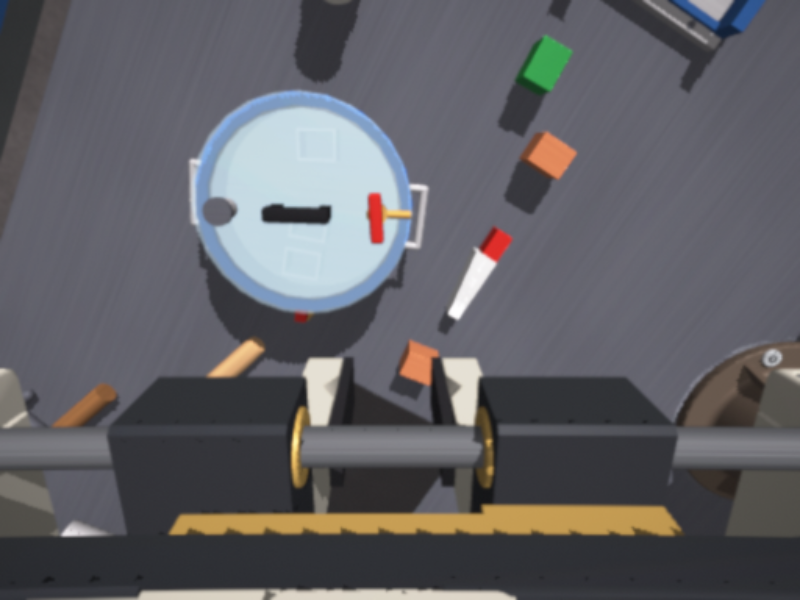

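```bash
cat >> h.py <<'E'
def blob(im,lo,hi,near,r=60,minA=15):
    "HSV blob nearest a pixel (native); returns contour"
    h=cv2.cvtColor(im,cv2.COLOR_RGB2HSV); m=np.zeros(h.shape[:2],np.uint8)
    for l,u in zip(np.atleast_2d(lo),np.atleast_2d(hi)): m|=cv2.inRange(h,l.astype(int),u.astype(int))
    n,lab,st,ce=cv2.connectedComponentsWithStats(m)
    i=min([k for k in range(1,n) if st[k,4]>=minA],key=lambda k:np.hypot(*(ce[k]-near)))
    return ce[i],max(cv2.findContours((lab==i).astype(np.uint8),0,1)[0],key=cv2.contourArea)[:,0],st[i,4]
RED=([[0,120,60],[170,120,60]],[[8,255,255],[180,255,255]])
def rect_at(n,cnt,z):
    P=at_z(n,cnt,z)[:,:2]*1000; (c,wh,a)=cv2.minAreaRect(P.astype(np.float32)); return np.round(c,1),np.round(wh,1),round(a,1)
E
python3 - <<'E'
from h import *
im=grab('wrist')
ce,c,A=blob(im,*RED,near=(241,140)); print('tap',ce,A,rect_at('wrist',c,.133))
ce,c,A=blob(im,[0,0,0],[180,255,70],near=(190,137)); print('handle',ce,A,rect_at('wrist',c,.126))
# seal circle: blue ring outer edge
h=cv2.cvtColor(im,cv2.COLOR_RGB2HSV); m=cv2.inRange(h,(100,80,100),(120,255,255)); m[210:]=0; m[:, :110]=0;m[:,300:]=0
c=max(cv2.findContours(m,0,1)[0],key=cv2.contourArea)[:,0]
P=at_z('wrist',cv2.convexHull(c)[:,0],.076)[:,:2]*1000
A=np.c_[2*P,np.ones(len(P))]; s=np.linalg.lstsq(A,(P**2).sum(1),rcond=None)[0]; print('ring',s[:2],np.sqrt(s[2]+s[0]**2+s[1]**2))
E
```

```text
tap [240.06122449 138.97142857] 245 (array([585.7, -10.1]), array([11., 41.]), 28.4)
handle [189.04324324 137.21081081] 370 (array([648.9,  22.4]), array([58.4, 12.9]), 27.1)
ring [649.42493727  23.88442845] 106.58256582965309
```

```bash
python3 -c "
from h import *
plan(.5858,-.0102,.108,-1.093)"
```

```text
t 4.65 pos [0.5613 0.0043 0.3624] rot [-3.1416 -0.     -1.0687] w 0.0286 F [-0.6  0.2 -0. ] gf 0.0
shift now [ 24.6 -14.5 254.4]
turn 0.024 shift after turn [ 24.2 -15.1 254.4]
```

Emit:
{"method": "servo_tool", "body": {
  "series": [
    [[0,0,0,0.024],[12,-7.5,10,0],[12.2,-7.6,10,0],[0,0,30,0],[0,0,30,0],[0,0,30,0],[0,0,30,0],[0,0,30,0],[0,0,0,0],[0,0,0,0]]
  ]
}}

```text
t: 5.48
eef_pos: [0.5852, -0.0111, 0.1906]
ee_rot: [3.137, 0.0, -1.093]
force: [0.2, -0.3, 1.4]
width: 0.0284
gripper_force: 0.0
```

```bash
python3 - <<'E'
from h import *
im=grab('wrist','w2')
plan(.5858,-.0102,.108,-1.093)
try:
  o=proj('wrist',[[.5858,-.0102,.133]])[0]; ce,c,A=blob(im,*RED,near=o); print(o,ce,A,rect_at('wrist',c,.133))
except Exception as e: print(e)
E
```

```text
t 5.53 pos [ 0.5866 -0.0108  0.1927] rot [ 3.1406e+00 -7.0000e-04 -1.0930e+00] w 0.0282 F [0.6 0.3 0.5] gf 0.0
shift now [-0.9  0.4 84.7]
turn -0.0 shift after turn [-0.9  0.4 84.7]
[250.78040206 198.13379432] [248.53051643 197.02503912] 639 (array([587.7,  -9.4]), array([11.7, 45.9]), 32.6)
```

View pics/w2.png

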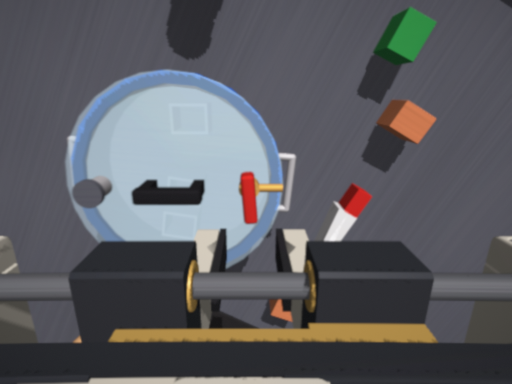

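The bar at (249,197) lines up with the middle of the fingers. I'll descend, grip and turn.

Emit:
{"method": "servo_tool", "body": {
  "series": [
    [[-0.6,0,17,0],[0,0,17,0],[0,0,17,0],[0,0,17,0],[0,0,16,0],[0,0,0,0],[0,0,0,0],[0,0,0,0],[0,0,0,0],[0,0,0,0]]
  ]
}}

```text
t: 6.37
eef_pos: [0.5865, -0.0095, 0.1099]
ee_rot: [-3.139, -0.001, -1.093]
force: [-0.1, 0.2, -0.4]
width: 0.0284
gripper_force: 0.0
```

Emit:
{"method": "servo_tool", "body": {
  "series": [
    [[0,0,0,0],[0,0,0,0],[0,0,0,0],[0,0,0,0],[0,0,0,0],[0,0,0,0],[0,0,0,0],[0,0,0,0],[0,0,0,0],[0,0,0,0]]
  ],
  "claw": 1,
  "grip_force": 8
}}

```text
t: 7.2
eef_pos: [0.5858, -0.0096, 0.1086]
ee_rot: [-3.141, -0.0, -1.093]
force: [0.1, 1.1, 3.1]
width: 0.0118
gripper_force: 7.8
```

Emit:
{"method": "servo_tool", "body": {
  "series": [
    [[0,0,0,-0.1],[0,0,0,-0.1],[0,0,0,-0.1],[0,0,0,-0.1],[0,0,0,-0.1],[0,0,0,-0.1],[0,0,0,-0.1],[0,0,0,-0.1],[0,0,0,0],[0,0,0,0]]
  ]
}}

```text
t: 8.03
eef_pos: [0.5864, -0.0091, 0.1086]
ee_rot: [-3.14, -0.001, -0.296]
force: [3.9, 3.2, 0.6]
width: 0.012
gripper_force: 8.0
```

Emit:
{"method": "servo_tool", "body": {
  "series": [
    [[0,0,0,-0.1],[0,0,0,-0.1],[0,0,0,-0.1],[0,0,0,-0.1],[0,0,0,-0.1],[0,0,0,-0.1],[0,0,0,-0.1],[0,0,0,-0.06],[0,0,0,0],[0,0,0,0]]
  ]
}}

```text
t: 8.87
eef_pos: [0.5859, -0.0088, 0.1086]
ee_rot: [-3.141, -0.001, 0.464]
force: [1.4, 5.2, 3.1]
width: 0.0111
gripper_force: 8.0
```

Emit:
{"method": "servo_tool", "body": {
  "series": [
    [[0,0,0,0],[0,0,0,0],[0,0,0,0],[0,0,0,0],[0,0,0,0],[0,0,-15,0],[0,0,-15,0],[0,0,-15,0],[0,0,-15,0],[0,0,0,0]]
  ],
  "claw": 0.35
}}

```text
t: 9.7
eef_pos: [0.5871, -0.0097, 0.1715]
ee_rot: [3.14, -0.004, 0.467]
force: [0.0, 0.4, 1.0]
width: 0.0289
gripper_force: 0.0
```

```bash
python3 - <<'E'
from h import *
s=tool(); print(s['q']); im=grab('wrist')
plan(.5858,-.0102,.108)
for z,o,nm in ((.133,[.5858,-.0102,.133],'tap'),):
  ce,c,A=blob(im,*RED,near=proj('wrist',[o])[0]); print(nm,ce,A,rect_at('wrist',c,z))
o=proj('wrist',[[.649,.0226,.126]])[0]; print(o); m=im.copy(); m[int(o[1])+60:]=255
ce,c,A=blob(m,[0,0,0],[180,255,70],near=o); print('handle',ce,A,rect_at('wrist',c,.126))
plan(.649,.0226,.18); cv2.imwrite('pics/w3.png',im[:,:,::-1])
E
```

```text
t 9.7 pos [ 0.5871 -0.0097  0.1715] rot [ 3.1399 -0.004   0.4671] w 0.0289 F [0.  0.4 1. ] gf 0.0
[ 3.16982010e-01  2.34707961e-01 -2.36290369e-01  1.23361717e-03
 -1.09561548e+00  1.72030789e+00]
t 9.75 pos [ 0.5864 -0.0096  0.1699] rot [ 3.1408e+00 -2.7000e-03  4.6680e-01] w 0.0285 F [ 0.4 -0.1  0.2] gf 0.0
shift now [-0.8  0.2 61.9]
tap [248.67423231 205.56608812] 749 (array([585.5,  -9.5]), array([44.5, 11.6]), 27.1)
[248.38003327 112.1460596 ]
handle [246.99701937 111.26527571] 1342 (array([647.8,  23.3]), array([57.4, 12.2]), 27.1)
t 9.75 pos [ 0.5864 -0.0096  0.1699] rot [ 3.1408e+00 -2.7000e-03  4.6680e-01] w 0.0285 F [ 0.4 -0.1  0.2] gf 0.0
shift now [ 70.4  -0.6 -10.1]
```

View pics/w3.png

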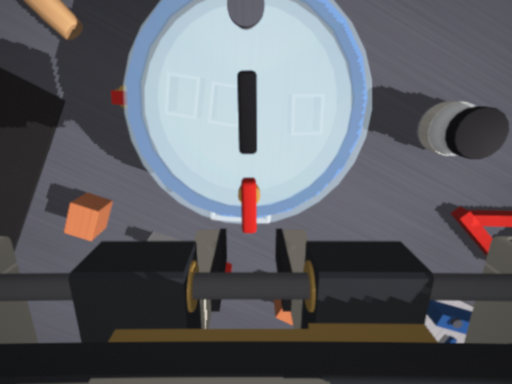

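The tap bar (249,205) now lies in line with the nozzle, so the tap is open. Next is the handle at (247,112).

Emit:
{"method": "servo_tool", "body": {
  "series": [
    [[24,0,0,0],[24,0,0,0],[22.3,-1,0,0],[0,0,0,-0.006],[0,0,16,0],[0,0,16,0],[0,0,17,0],[0,0,17,0],[0,0,0,0],[0,0,0,0]]
  ]
}}

```text
t: 10.58
eef_pos: [0.6466, 0.0224, 0.101]
ee_rot: [-3.141, 0.003, 0.473]
force: [0.3, 0.4, 0.4]
width: 0.0284
gripper_force: 0.0
```

Emit:
{"method": "servo_tool", "body": {
  "series": [
    [[0,0,0,0],[0,0,0,0],[0,0,0,0],[0,0,0,0],[0,0,0,0],[0,0,0,0],[0,0,0,0],[0,0,0,0],[0,0,0,0],[0,0,0,0]]
  ],
  "claw": 1,
  "grip_force": 30
}}

```text
t: 11.42
eef_pos: [0.649, 0.023, 0.1041]
ee_rot: [3.14, -0.003, 0.474]
force: [-1.0, 0.1, 6.0]
width: 0.0005
gripper_force: 2.9
```

Emit:
{"method": "servo_tool", "body": {
  "series": [
    [[0,0,-2,0],[0,0,-3,0],[0,0,-5,0],[0,0,-8,0],[0,0,-12,0],[0,0,-15,0],[0,0,-15,0],[0,0,-15,0],[0,0,-5,0],[0,0,0,0]]
  ]
}}

```text
t: 12.25
eef_pos: [0.6489, 0.0231, 0.1848]
ee_rot: [3.141, -0.004, 0.473]
force: [-0.3, -0.3, -0.6]
width: 0.0002
gripper_force: 0.0
```

```bash
python3 - <<'E'
from h import *
plan(.448,.327,.2)
im=grab('top','top2')
# mat centre from mask of dark
ms=trace('top','mat'); print(ms[0]['conf']); m=ms[0]['mask'].astype(np.uint8)
c=max(cv2.findContours(m,0,1)[0],key=cv2.contourArea)[:,0]; print('mat',rect_at('top',c,.004))
for n in ('lid','pot','tube_a'):
  print(n,[(np.round(d['position'],3).tolist(),round(d['conf'],2)) for d in recognise('top',n)][:5])
E
```

```text
t 12.25 pos [0.6489 0.0231 0.1848] rot [ 3.1407 -0.0036  0.4734] w 0.0002 F [-0.3 -0.3 -0.6] gf 0.0
shift now [ -40.3 -362.1  -15.2]
0.59
mat (array([ 732.8, -189.1]), array([55.5, 68.6]), 62.4)
lid [([0.606, -0.002, 0.087], 0.9)]
pot [([0.55, 0.019, 0.053], 0.66)]
tube_a []
```

View pics/top2.png

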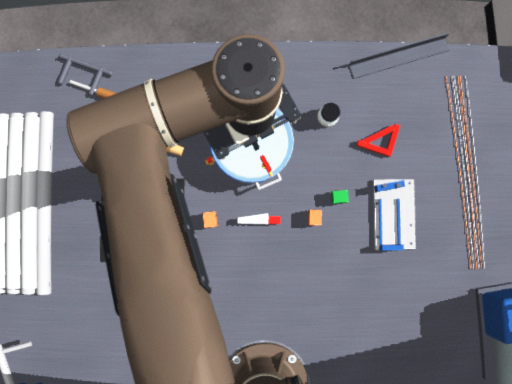

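The fingers shut on nothing, so I'll check the lid from the wrist.

```bash
python3 - <<'E'
from h import *
im=grab('wrist'); cv2.imwrite('pics/w4.png',cv2.resize(im[:,:,::-1],(800,600)))
K=proj('wrist',[[.649,.0226,.128],[.5858,-.0102,.133],[.649,.0226,.090],[.649,.0226,.104]]);print(K*800/512)
E
```

```text
[[391.41666588 307.24784648]
 [392.02108753 428.03834976]
 [391.47015408 286.6527441 ]
 [391.45209917 293.60556038]]
```

View pics/w4.png

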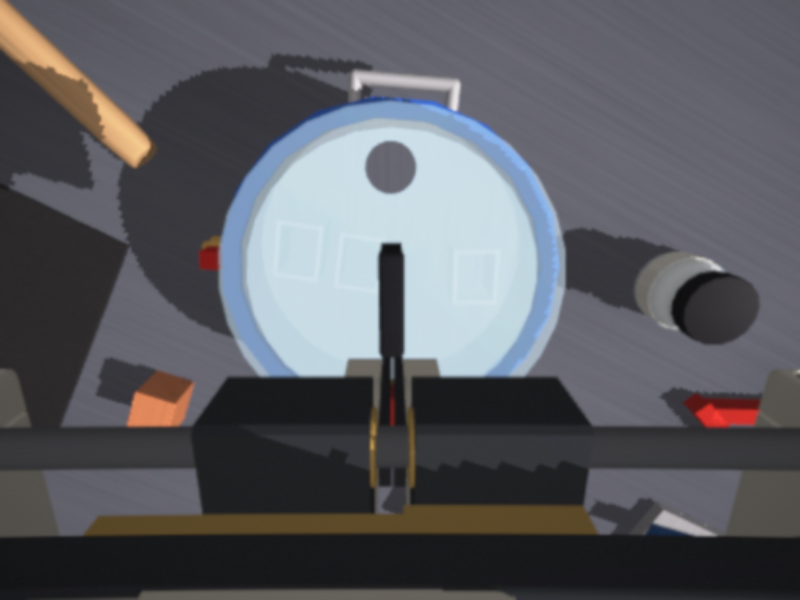

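Emit:
{"method": "servo_tool", "body": {
  "series": [
    [[0,0,0,0],[0,0,0,0],[0,0,0,0],[0,0,0,0],[0,0,0,0],[0,0,0,0],[0,0,0,0],[0,0,0,0],[0,0,0,0],[0,0,0,0]]
  ],
  "claw": 0.35,
  "grip_force": 10
}}

```text
t: 13.38
eef_pos: [0.6479, 0.0229, 0.1824]
ee_rot: [3.142, -0.0, 0.473]
force: [-0.7, -0.5, 0.8]
width: 0.0281
gripper_force: 0.0
```

Emit:
{"method": "servo_tool", "body": {
  "series": [
    [[0,0,17,0],[0,0,17,0],[0,0,17,0],[0,0,17,0],[0,0,12,0],[0,0,6,0],[0,0,0,0],[0,0,0,0],[0,0,0,0],[0,0,0,0]]
  ]
}}

```text
t: 14.22
eef_pos: [0.6486, 0.0231, 0.0975]
ee_rot: [3.141, -0.002, 0.473]
force: [0.0, 0.0, -0.9]
width: 0.0287
gripper_force: 0.0
```

```bash
python3 - <<'E'
from h import *
tool(); im=grab('side'); u=proj('side',[[.649,.023,.12]])[0].astype(int); print(u)
a=im[u[1]-60:u[1]+60,u[0]-80:u[0]+80]; w=grab('wrist')[100:280,130:370]
cv2.imwrite('pics/s5.png',np.hstack([cv2.resize(a,(440,330),interpolation=cv2.INTER_CUBIC),cv2.resize(w,(360,330))])[:,:,::-1])
E
```

```text
t 14.22 pos [0.6486 0.0231 0.0975] rot [ 3.1411e+00 -1.8000e-03  4.7330e-01] w 0.0287 F [ 0.   0.  -0.9] gf 0.0
[273 178]
```

View pics/s5.png

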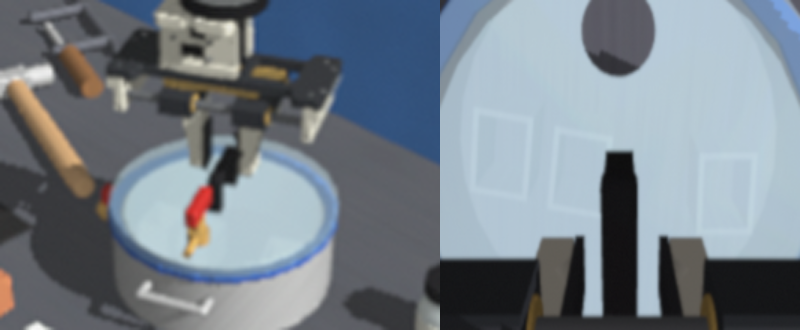

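The fingers straddle the bar centrally. I'll close gently this time.

Emit:
{"method": "servo_tool", "body": {
  "series": [
    [[0,0,0,0],[0,0,0,0],[0,0,0,0],[0,0,0,0],[0,0,0,0],[0,0,0,0],[0,0,0,0],[0,0,0,0],[0,0,0,0],[0,0,0,0]]
  ],
  "claw": 1,
  "grip_force": 12
}}

```text
t: 15.15
eef_pos: [0.6478, 0.0234, 0.0966]
ee_rot: [-3.141, -0.0, 0.473]
force: [-2.9, 5.2, 2.9]
width: 0.0137
gripper_force: 12.0
```

Emit:
{"method": "servo_tool", "body": {
  "series": [
    [[0,0,-1,0],[0,0,-1,0],[0,0,-2,0],[0,0,-3,0],[0,0,-3,0],[0,0,0,0],[0,0,0,0],[0,0,0,0],[0,0,0,0],[0,0,0,0]]
  ]
}}

```text
t: 15.98
eef_pos: [0.6478, 0.0228, 0.1063]
ee_rot: [3.142, 0.0, 0.473]
force: [0.7, 0.2, -5.1]
width: 0.0138
gripper_force: 12.0
```

Emit:
{"method": "servo_tool", "body": {
  "series": [
    [[0,0,-5,0],[0,0,-8,0],[0,0,-10,0],[0,0,-12,0],[0,0,-12,0],[0,0,-12,0],[0,0,-8,0],[0,0,-4,0],[0,0,0,0],[0,0,0,0]]
  ],
  "grip_force": 18
}}

```text
t: 16.82
eef_pos: [0.6476, 0.023, 0.1773]
ee_rot: [-3.141, -0.0, 0.473]
force: [-0.0, 0.0, -5.5]
width: 0.014
gripper_force: 18.0
```

```bash
python3 - <<'E'
from h import *
im=cv2.cvtColor(cv2.resize(cv2.imread('pics/top0.png'),(512,384)),cv2.COLOR_BGR2RGB)
ce,c,A=blob(im,[0,0,0],[180,255,50],near=(142,220),minA=2000); print('mat',ce,A,rect_at('top',c,.004))
plan(.448,.327,.177)
E
```

```text
mat [141.65276942 220.14644792] 6644 (array([448.7, 326.2]), array([223.8, 223.6]), 89.2)
t 16.82 pos [0.6476 0.023  0.1773] rot [-3.1413 -0.      0.4731] w 0.014 F [-0.   0.  -5.5] gf 17.987610697746277
shift now [-3.920e+01 -3.616e+02  3.000e-01]
```

Emit:
{"method": "servo_tool", "body": {
  "series": [
    [[-1,-8,0,0],[-2,-16,0,0],[-2.5,-24,0,0],[-3,-28,0,0],[-3,-28,0,0],[-3,-28,0,0],[-3,-28,0,0],[-3,-28,0,0],[-3,-28,0,0],[-3,-28,0,0]]
  ]
}}

```text
t: 17.65
eef_pos: [0.5114, 0.229, 0.1767]
ee_rot: [3.142, 0.001, 0.473]
force: [0.5, 1.2, -5.9]
width: 0.0136
gripper_force: 18.0
```

Emit:
{"method": "servo_tool", "body": {
  "series": [
    [[-3,-28,0,0],[-3,-28,0,0],[-2.5,-24,0,0],[-2,-20,0,0],[-1.5,-11,0,0],[-0.5,-6,0,0],[0,0,0,0],[0,0,0,0],[0,0,0,0],[0,0,0,0]]
  ]
}}

```text
t: 18.48
eef_pos: [0.449, 0.3256, 0.1773]
ee_rot: [3.141, 0.0, 0.472]
force: [-0.1, -0.2, -5.4]
width: 0.0135
gripper_force: 18.0
```

Emit:
{"method": "servo_tool", "body": {
  "series": [
    [[0,0,8,0],[0,0,14,0],[0,0,20,0],[0,0,20,0],[0,0,20,0],[0,0,16,0],[0,0,12,0],[0,0,7,0],[0,0,4,0],[0,0,0,0]]
  ]
}}

```text
t: 19.32
eef_pos: [0.4486, 0.3259, 0.0556]
ee_rot: [3.141, 0.001, 0.473]
force: [-0.4, 1.0, -5.7]
width: 0.0138
gripper_force: 18.0
```

```bash
python3 - <<'E'
from h import *
plan(.4487,.3265,.039)
E
```

```text
t 19.32 pos [0.4486 0.3259 0.0556] rot [3.1409e+00 1.1000e-03 4.7280e-01] w 0.0138 F [-0.4  1.  -5.7] gf 17.996204495429993
shift now [ 0.4 -0.5 16.6]
```

Emit:
{"method": "servo_tool", "body": {
  "series": [
    [[0,0,5,0],[0,0,4,0],[0,0,2,0],[0,0,2,0],[0,0,1.5,0],[0,0,1,0],[0,0,0.5,0],[0,0,0,0],[0,0,0,0],[0,0,0,0]]
  ]
}}

```text
t: 20.15
eef_pos: [0.4487, 0.3266, 0.0405]
ee_rot: [-3.141, -0.0, 0.473]
force: [-0.4, -0.4, -6.6]
width: 0.0138
gripper_force: 18.0
```

Emit:
{"method": "servo_tool", "body": {
  "series": [
    [[0,0,0.5,0],[0,0,0.5,0],[0,0,0.5,0],[0,0,0.3,0],[0,0,0,0],[0,0,0,0],[0,0,0,0],[0,0,0,0],[0,0,0,0],[0,0,0,0]]
  ]
}}

```text
t: 20.98
eef_pos: [0.4488, 0.3267, 0.0387]
ee_rot: [-3.141, -0.0, 0.473]
force: [1.2, 0.8, -3.0]
width: 0.0136
gripper_force: 18.0
```

Emit:
{"method": "servo_tool", "body": {
  "series": [
    [[0,0,0.4,0],[0,0,0.3,0],[0,0,0,0],[0,0,0,0],[0,0,0,0],[0,0,0,0],[0,0,0,0],[0,0,0,0],[0,0,0,0],[0,0,0,0]]
  ]
}}

```text
t: 21.82
eef_pos: [0.4488, 0.3267, 0.0386]
ee_rot: [-3.141, -0.001, 0.474]
force: [-1.5, -0.5, 5.4]
width: 0.0137
gripper_force: 18.0
```

Emit:
{"method": "servo_tool", "body": {
  "series": [
    [[0,0,0,0],[0,0,0,0],[0,0,0,0],[0,0,0,0],[0,0,0,0],[0,0,0,0],[0,0,-15,0],[0,0,-25,0],[0,0,-30,0],[0,0,-30,0]]
  ],
  "claw": 0.35
}}

```text
t: 22.65
eef_pos: [0.4482, 0.3259, 0.1385]
ee_rot: [3.141, 0.001, 0.473]
force: [1.4, 0.5, 0.3]
width: 0.0282
gripper_force: 0.0
```

Emit:
{"method": "servo_tool", "body": {
  "series": [
    [[0,0,-30,0],[0,0,-30,0],[0,0,-30,0],[0,0,-30,0],[0,0,-30,0],[0,0,-20,0],[0,0,-10,0],[0,0,0,0],[0,0,0,0],[0,0,0,0]]
  ]
}}

```text
t: 23.48
eef_pos: [0.448, 0.326, 0.316]
ee_rot: [3.141, 0.003, 0.473]
force: [-0.1, 0.8, -0.7]
width: 0.0282
gripper_force: 0.0
```

```bash
python3 - <<'E'
from h import *
plan(.56,.02,.30); im=grab('top'); cv2.imwrite('pics/t6.png',cv2.resize(im[90:270,70:420][:,:,::-1],(800,412)))
print('lid',[(np.round(d['position'],3).tolist(),round(d['conf'],2)) for d in recognise('top','lid')][:5])
print([(np.round(d['position'],3).tolist(),round(d['conf'],2)) for d in recognise('top','tube_a')][:5])
E
```

```text
t 23.48 pos [0.448 0.326 0.316] rot [3.141e+00 2.600e-03 4.731e-01] w 0.0282 F [-0.1  0.8 -0.7] gf 0.0
shift now [-39.7 323.5  16. ]
lid [([0.438, 0.308, 0.028], 0.82), ([0.458, -0.357, 0.012], 0.71)]
[([0.671, -0.029, 0.039], 0.65)]
```

View pics/t6.png

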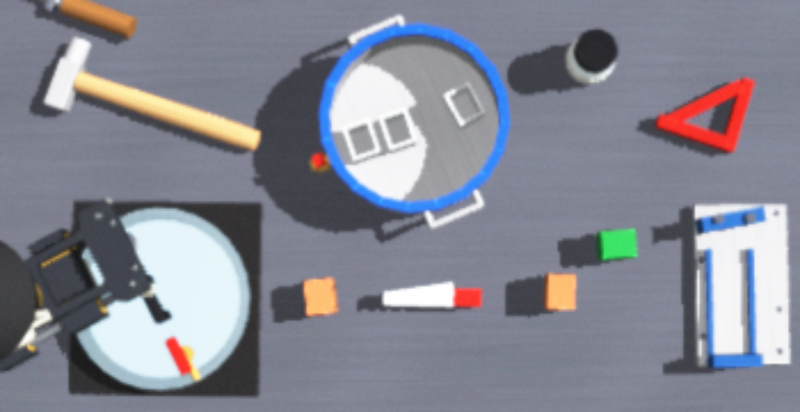

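Lid lies flat and fully on the mat (crop 160,300). Tubes stand in the pot at (362,140), (399,130) and (463,104). I'll move to look into the pot from above.

```bash
python3 - <<'E'
from h import *
plan(.639,.051,.30,-1.22)
E
```

```text
t 23.63 pos [0.4482 0.3261 0.3164] rot [3.1406e+00 2.3000e-03 4.7320e-01] w 0.0282 F [-0.2  0.4  0.4] gf 0.0
shift now [ 44.4 331.8  16.4]
turn 1.693 shift after turn [323.9 -84.6  16.4]
```

Emit:
{"method": "servo_tool", "body": {
  "series": [
    [[4.4,33,1.6,0],[4.4,33,1.6,0],[4.4,33,1.6,0],[4.4,33,1.6,0],[4.4,33,1.6,0],[4.4,33,1.6,0],[4.4,33,1.6,0],[4.4,33,1.6,0],[4.4,33,1.6,0],[4.4,33,1.6,0]]
  ],
  "claw": -0.15
}}

```text
t: 24.47
eef_pos: [0.6387, 0.0512, 0.3008]
ee_rot: [-3.141, 0.001, 0.473]
force: [-0.0, 0.4, 0.4]
width: 0.0504
gripper_force: 0.0
```

Emit:
{"method": "servo_tool", "body": {
  "series": [
    [[0,0,0,0.12],[0,0,0,0.12],[0,0,0,0.12],[0,0,0,0.12],[0,0,0,0.12],[0,0,0,0.12],[0,0,0,0.12],[0,0,0,0.12],[0,0,0,0.12],[0,0,0,0.12]]
  ]
}}

```text
t: 25.3
eef_pos: [0.6379, 0.0527, 0.3008]
ee_rot: [3.14, 0.001, -0.733]
force: [-0.4, -0.1, -0.1]
width: 0.0503
gripper_force: 0.0
```

Emit:
{"method": "servo_tool", "body": {
  "series": [
    [[0,0,0,0.12],[0,0,0,0.12],[0,0,0,0.12],[0,0,0,0.12],[0,0,0,0.013],[0,0,0,0],[0,0,0,0],[0,0,0,0],[0,0,0,0],[0,0,0,0]]
  ]
}}

```text
t: 26.13
eef_pos: [0.6381, 0.0528, 0.3018]
ee_rot: [3.142, -0.0, -1.219]
force: [-0.4, -0.9, 0.2]
width: 0.0503
gripper_force: 0.0
```

```bash
python3 - <<'E'
from h import *
tool(); im=grab('wrist'); np.save('w7.npy',im); c=cal('wrist')
out=cv2.resize(im[:,:,::-1],(800,600))
ts=trace('wrist','tube_a'); K=[]
for d in ts:
    m=d['mask'].astype(np.uint8); cnt=max(cv2.findContours(m,0,1)[0],key=cv2.contourArea)[:,0]
    print('conf',round(d['conf'],2),m.sum(),cnt.mean(0).round(),rect_at('wrist',cnt,.044))
for d in recognise('wrist','tube_a'): print(np.round(d['position'],3),round(d['conf'],2))
cv2.imwrite('pics/w7.png',out)
E
```

```text
t 26.13 pos [0.6381 0.0528 0.3018] rot [ 3.1415 -0.     -1.2186] w 0.0503 F [-0.4 -0.9  0.2] gf 0.0
conf 0.72 330 [250.  87.] (array([669.9, -33.3]), array([40.9, 31.9]), 27.3)
conf 0.64 391 [250. 145.] (array([643.1,  42.3]), array([38.7, 35.4]), 20.2)
conf 0.59 503 [248. 172.] (array([631.3,  83.4]), array([39.9, 40.8]), 20.2)
[0.635 0.05  0.038] 0.9
[ 0.668 -0.034  0.04 ] 0.81
[0.629 0.088 0.034] 0.68
```

View pics/w7.png

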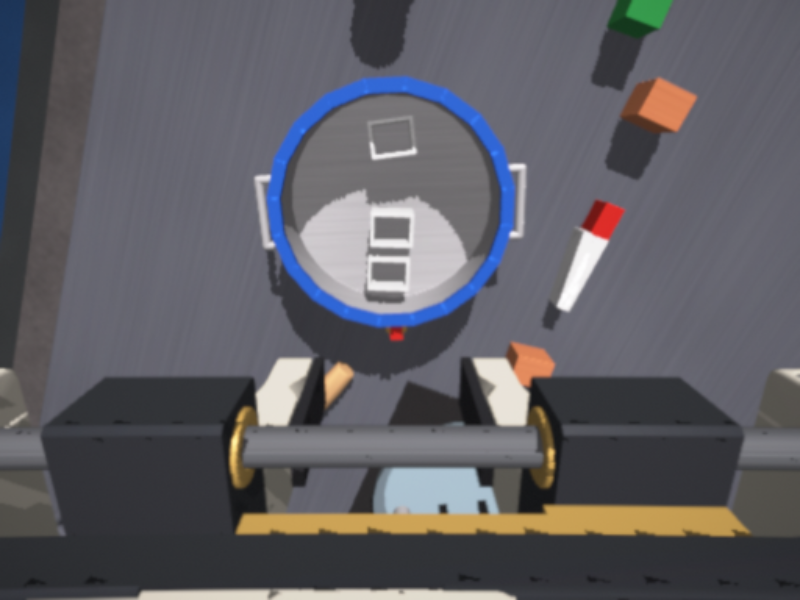

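Three tubes at (391,137), (391,228) and (388,272), all upright. I'll fit the tube's outline to the masks to get their poses.

```bash
cat >> h.py <<'E'
from scipy.optimize import minimize
def boxpts(x,y,yaw,z0,h=.038,a=.016,b=.020):
    c,s=np.cos(yaw),np.sin(yaw); return np.array([[x+c*i*a-s*j*b,y+s*i*a+c*j*b,z] for i in(-1,1) for j in(-1,1) for z in(z0,z0+h)])
def fitbox(n,mask,x0,z0,c=None,h=.038):
    "fit silhouette of a 32x40x38 block to the hull of a mask -> x,y,yaw"
    c=c or cal(n); S=8
    cnt=max(cv2.findContours(mask.astype(np.uint8),0,1)[0],key=cv2.contourArea)[:,0]
    o=cnt.min(0)-20; sz=(cnt.max(0)-o+20)*S
    M=cv2.resize(mask.astype(np.uint8)[o[1]:o[1]+sz[1]//S,o[0]:o[0]+sz[0]//S],None,fx=S,fy=S,interpolation=cv2.INTER_LINEAR)*0
    mm=cv2.resize(mask.astype(np.float32)[o[1]:o[1]+sz[1]//S,o[0]:o[0]+sz[0]//S],None,fx=S,fy=S,interpolation=cv2.INTER_LINEAR)>.5
    k=np.argwhere(mm)[:,::-1].astype(np.int32); cv2.fillConvexPoly(M,cv2.convexHull(k),1)
    def cost(v):
        p=((proj(n,boxpts(v[0]/1000,v[1]/1000,v[2]/20,z0,h),c)-o+.5)*S)
        Q=np.zeros_like(M); cv2.fillConvexPoly(Q,cv2.convexHull(p.round().astype(np.int32)),1); return (Q!=M).sum()/M.sum()
    best=min((minimize(cost,[x0[0]*1000,x0[1]*1000,(x0[2]+d)*20],method='Nelder-Mead',options=dict(initial_simplex=np.array([x0[0]*1000,x0[1]*1000,(x0[2]+d)*20])+[[0,0,0],[6,0,0],[0,6,0],[0,0,4]])) for d in(-.15,0,.15)),key=lambda r:r.fun)
    v=best.x; return np.round([v[0],v[1]],1),round(v[2]/20,3),round(best.fun,3)
E
python3 - <<'E'
from h import *
im=grab('wrist'); c=cal('wrist')
for d in trace('wrist','tube_a'):
    m=d['mask']; u=np.argwhere(m)[:,::-1].mean(0); p=at_z('wrist',u,.03,c)[0]
    print(u.round(),fitbox('wrist',m,[p[0],p[1],-1.2],.006,c))
h=cv2.cvtColor(im,cv2.COLOR_RGB2HSV); m=cv2.inRange(h,(105,150,80),(125,255,255)); m[240:]=0; m[:,:150]=0;m[:,350:]=0
k=cv2.convexHull(max(cv2.findContours(m,0,1)[0],key=cv2.contourArea)[:,0])[:,0]
P=at_z('wrist',k,.076,c)[:,:2]*1000;A=np.c_[2*P,np.ones(len(P))]; s=np.linalg.lstsq(A,(P**2).sum(1),rcond=None)[0]; print('pot',s[:2],np.sqrt(s[2]+s[0]**2+s[1]**2))
E
```

```text
[249. 145.] (array([642.9,  44.3]), np.float64(-1.229), np.float64(0.106))
[251.  87.] (array([670.2, -33.1]), np.float64(-1.096), np.float64(0.047))
[248. 173.] (array([630.3,  86.4]), np.float64(-1.238), np.float64(0.032))
pot [649.62732387  25.33616841] 106.78686874846795
```

```bash
python3 - <<'E'
from h import *
plan(.6702,-.0331,.020,-1.096)
E
```

```text
t 26.38 pos [0.6381 0.0528 0.3019] rot [-3.1416  0.     -1.2195] w 0.0503 F [-0.1 -0.1  0.2] gf 0.0
shift now [ 91.7  -0.5 281.9]
turn -0.124 shift after turn [ 91.1  10.8 281.9]
```

Emit:
{"method": "servo_tool", "body": {
  "series": [
    [[0,0,0,-0.124],[30,3.6,20,0],[30,3.6,20,0],[31,3.6,20,0],[0,0,30,0],[0,0,30,0],[0,0,30,0],[0,0,30,0],[0,0,20,0],[0,0,0,0]]
  ]
}}

```text
t: 27.22
eef_pos: [0.667, -0.0334, 0.0966]
ee_rot: [3.134, 0.003, -1.097]
force: [-2.1, -0.3, -1.1]
width: 0.0502
gripper_force: 0.0
```

```bash
python3 - <<'E'
from h import *
plan(.6702,-.0331,.020,-1.096)
im=grab('wrist','w8'); c=cal('wrist')
for d in trace('wrist','tube_a'):
    m=d['mask']; u=np.argwhere(m)[:,::-1].mean(0); p=at_z('wrist',u,.03,c)[0]
    print(u.round(),d['conf'],fitbox('wrist',m,[p[0],p[1],-1.2],.006,c))
E
```

```text
t 27.22 pos [ 0.667  -0.0334  0.0966] rot [ 3.1340e+00  3.1000e-03 -1.0965e+00] w 0.0502 F [-2.1 -0.3 -1.1] gf 0.0
shift now [ 1.2 -3.  76.6]
turn -0.001 shift after turn [ 1.2 -3.  76.6]
[246. 194.] 0.92 (array([671.6, -31.6]), np.float64(-1.096), np.float64(0.021))
[238. 260.] 0.77 (array([647.5,  34. ]), np.float64(-1.283), np.float64(0.866))
[228. 314.] 0.68 (array([629.8,  92.6]), np.float64(-1.385), np.float64(0.667))
```

View pics/w8.png

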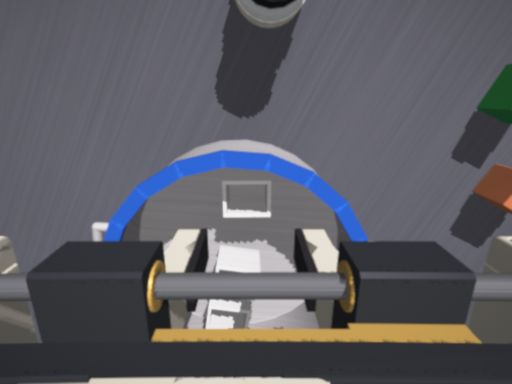

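Emit:
{"method": "servo_tool", "body": {
  "series": [
    [[-0.4,-1.3,10,0],[0,0,15,0],[0,0,15,0],[0,0,15,0],[0,0,10,0],[0,0,7,0],[0,0,4,0],[0,0,0,0],[0,0,0,0],[0,0,0,0]]
  ]
}}

```text
t: 28.15
eef_pos: [0.6719, -0.032, 0.0268]
ee_rot: [-3.14, -0.001, -1.096]
force: [0.3, -0.6, 0.4]
width: 0.0507
gripper_force: 0.0
```

Emit:
{"method": "servo_tool", "body": {
  "series": [
    [[0,0,0,0],[0,0,0,0],[0,0,0,0],[0,0,0,0],[0,0,0,0],[0,0,0,0],[0,0,0,0],[0,0,0,0],[0,0,0,0],[0,0,0,0]]
  ],
  "claw": 1,
  "grip_force": 12
}}

```text
t: 28.98
eef_pos: [0.6711, -0.0321, 0.0258]
ee_rot: [3.142, -0.0, -1.096]
force: [-0.4, -0.0, 0.4]
width: 0.0008
gripper_force: 0.0
```

Emit:
{"method": "servo_tool", "body": {
  "series": [
    [[0,0,-3,0],[0,0,-8,0],[0,0,-15,0],[0,0,-20,0],[0,0,-25,0],[0,0,-25,0],[0,0,-25,0],[0,0,-25,0],[0,0,-20,0],[0,0,-14,0]]
  ]
}}

```text
t: 29.82
eef_pos: [0.6719, -0.0322, 0.2096]
ee_rot: [-3.138, -0.002, -1.096]
force: [-0.2, 0.2, -0.2]
width: 0.0003
gripper_force: 0.0
```

```bash
python3 - <<'E'
from h import *
s=tool(); print(s['q']);plan(.40,-.36,.20,0.0)
E
```

```text
t 29.82 pos [ 0.6719 -0.0322  0.2096] rot [-3.1382e+00 -1.5000e-03 -1.0956e+00] w 0.0003 F [-0.2  0.2 -0.2] gf 0.0
[ 2.41636534e-01  3.48403545e-01  1.31771357e-02  7.24507542e-04
 -1.23190421e+00  2.33372325e-01]
t 29.82 pos [ 0.6719 -0.0322  0.2096] rot [-3.1382e+00 -1.5000e-03 -1.0956e+00] w 0.0003 F [-0.2  0.2 -0.2] gf 0.0
shift now [167.  391.8   9.6]
turn -1.096 shift after turn [-271.9  327.8    9.6]
```

```bash
python3 - <<'E'
from h import *
tool();im=grab('wrist'); cv2.imwrite('pics/w9.png',im[:,:,::-1]); c=cal('wrist')
for d in trace('wrist','tube_a'):
    m=d['mask']; u=np.argwhere(m)[:,::-1].mean(0); p=at_z('wrist',u,.03,c)[0]
    print(u.round(),d['conf'],fitbox('wrist',m,[p[0],p[1],-1.2],.006,c))
E
```

```text
t 29.82 pos [ 0.6719 -0.0322  0.2096] rot [-3.1382e+00 -1.5000e-03 -1.0956e+00] w 0.0003 F [-0.2  0.2 -0.2] gf 0.0
[246. 216.] 0.89 (array([647.9,  32.1]), np.float64(-1.27), np.float64(0.627))
[252. 165.] 0.55 (array([672.1, -33.2]), np.float64(-1.089), np.float64(0.04))
```

View pics/w9.png

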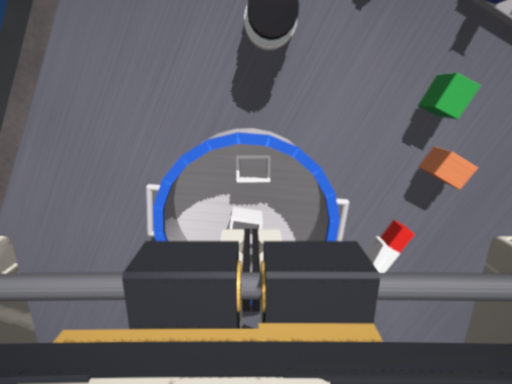

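```bash
python3 - <<'E'
from h import *
s=tool(); p=np.array(s['eef_pos']); a=s['ee_rot'][2]; tx=np.array([np.cos(a),np.sin(a),0])
for dz in (0,.019,.025,.066): print(dz,[proj('wrist',[p+[0,0,dz]+tx*k])[0].round(1).tolist() for k in (0,.01)])
im=grab('side'); 
for dz in (0,.025,.066,.09): print(dz,proj('side',[p+[0,0,dz]])[0].round(1))
u=proj('side',[p+[0,0,.03]])[0].astype(int)
cv2.imwrite('pics/s10.png',cv2.resize(im[u[1]-60:u[1]+60,u[0]-80:u[0]+80],(800,600),interpolation=cv2.INTER_CUBIC)[:,:,::-1]); print('origin',u-[80,60])
E
```

```text
t 29.92 pos [ 0.6728 -0.0321  0.2103] rot [-3.1359e+00 -2.4000e-03 -1.0954e+00] w 0.0004 F [ 0.4 -0.   0.5] gf 0.0
0 [[250.3, 226.8], [250.3, 212.9]]
0.019 [[250.0, 240.1], [250.0, 225.0]]
0.025 [[250.0, 244.8], [250.0, 229.3]]
0.066 [[249.2, 288.1], [249.2, 269.0]]
0 [297.5 152.1]
0.025 [297.8 142.8]
0.066 [298.4 127. ]
0.09 [298.7 117.5]
origin [217  80]
```

View pics/s10.png

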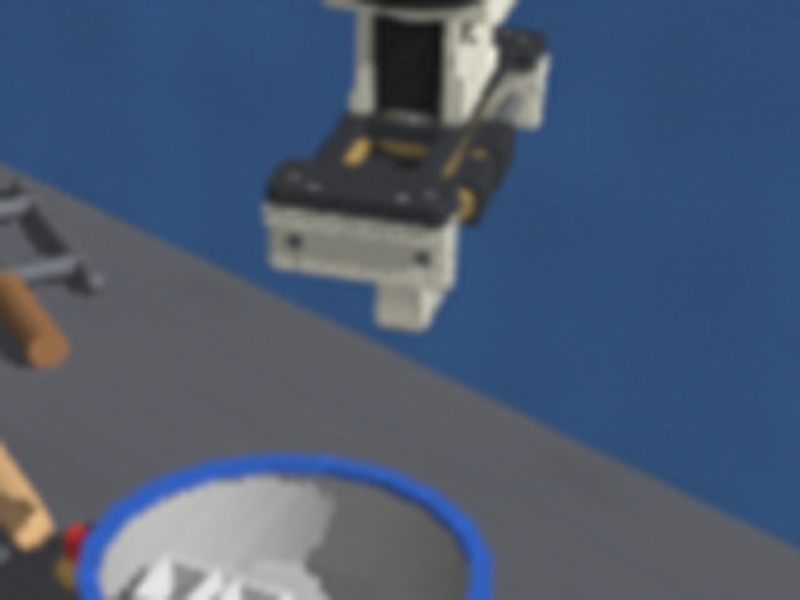

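```bash
python3 - <<'E'
from h import *
s=telemetry.get_state(); p=np.array(s['eef_pos']); a=s['ee_rot'][2]; tx=np.array([np.cos(a),np.sin(a),0]); ty=np.array([np.sin(a),-np.cos(a),0])
for dz in (.04,.05,.066,.08,.09): print(dz,[((proj('side',[p+[0,0,dz]+tx*k+ty*.0965])[0]-[217,80])*5).round().tolist() for k in (-.039,.039)])
for dz in (.0,.019,.025): print(dz,[((proj('side',[p+[0,0,dz]+tx*k+ty*.021])[0]-[217,80])*5).round().tolist() for k in (-.01,.01)])
E
```

```text
0.04 [[258.0, 379.0], [432.0, 408.0]]
0.05 [[258.0, 359.0], [433.0, 387.0]]
0.066 [[258.0, 326.0], [435.0, 355.0]]
0.08 [[258.0, 298.0], [436.0, 325.0]]
0.09 [[257.0, 277.0], [437.0, 304.0]]
0.0 [[368.0, 383.0], [410.0, 390.0]]
0.019 [[369.0, 348.0], [411.0, 355.0]]
0.025 [[370.0, 336.0], [412.0, 343.0]]
```

The side view shows the whole gripper sits about 25 mm behind the reported TCP (tip at crop (405,325), where the reported TCP projects to y≈360). I'll correct all heights by −25 mm and grab again.

Emit:
{"method": "servo_tool", "body": {
  "series": [
    [[0,0,10,0],[0,0,15,0],[0,0,15,0],[0,0,20,0],[0,0,20,0],[0,0,20,0],[0,0,20,0],[0,0,15,0],[0,0,0,0],[0,0,0,0]]
  ],
  "claw": -0.15
}}

```text
t: 30.8
eef_pos: [0.6697, -0.0324, 0.0688]
ee_rot: [3.138, 0.001, -1.096]
force: [0.2, 0.5, -0.2]
width: 0.0503
gripper_force: 0.0
```

Emit:
{"method": "servo_tool", "body": {
  "series": [
    [[0,0,15,0],[0,0,15,0],[0,0,12,0],[0,0,10,0],[0,0,10,0],[0,0,8,0],[0,0,6,0],[0,0,3,0],[0,0,0,0],[0,0,0,0]]
  ]
}}

```text
t: 31.63
eef_pos: [0.6714, -0.0321, -0.008]
ee_rot: [-3.141, -0.0, -1.096]
force: [-0.3, -0.3, 0.2]
width: 0.0502
gripper_force: 0.0
```

Emit:
{"method": "servo_tool", "body": {
  "series": [
    [[0,0,0,0],[0,0,0,0],[0,0,0,0],[0,0,0,0],[0,0,0,0],[0,0,0,0],[0,0,0,0],[0,0,0,0],[0,0,0,0],[0,0,0,0]]
  ],
  "claw": 1,
  "grip_force": 12
}}

```text
t: 32.47
eef_pos: [0.6715, -0.0321, -0.0075]
ee_rot: [-3.141, -0.0, -1.096]
force: [-2.8, -0.9, 5.7]
width: 0.04
gripper_force: 12.0
```

Emit:
{"method": "servo_tool", "body": {
  "series": [
    [[0,0,-3,0],[0,0,-8,0],[0,0,-15,0],[0,0,-20,0],[0,0,-25,0],[0,0,-25,0],[0,0,-25,0],[0,0,-25,0],[0,0,-20,0],[0,0,-10,0]]
  ]
}}

```text
t: 33.3
eef_pos: [0.6724, -0.0321, 0.1716]
ee_rot: [-3.138, -0.002, -1.096]
force: [-0.0, -0.2, 0.4]
width: 0.0398
gripper_force: 12.0
```

Emit:
{"method": "servo_tool", "body": {
  "series": [
    [[0,0,0,-0.122],[0,0,0,-0.122],[0,0,0,-0.122],[0,0,0,-0.122],[0,0,0,-0.122],[0,0,0,-0.122],[0,0,0,-0.122],[0,0,0,-0.122],[0,0,0,-0.12],[0,0,0,0]]
  ]
}}

```text
t: 34.13
eef_pos: [0.6706, -0.0321, 0.1671]
ee_rot: [-3.142, 0.001, 0.006]
force: [0.8, 0.9, -1.1]
width: 0.0395
gripper_force: 12.0
```

Emit:
{"method": "servo_tool", "body": {
  "series": [
    [[-10,12,-3,0],[-20,24,-3,0],[-23,28,-3,0],[-23,28,-3,0],[-23,28,-3,0],[-23,28,-3,0],[-23,28,-3,0],[-23,28,-3,0],[-23,28,-3,0],[-23,28,-3,0]]
  ]
}}

```text
t: 34.97
eef_pos: [0.4553, -0.2933, 0.1981]
ee_rot: [-3.141, -0.0, -0.004]
force: [1.4, 0.7, -0.8]
width: 0.0399
gripper_force: 12.0
```

Emit:
{"method": "servo_tool", "body": {
  "series": [
    [[-23,28,0,0],[-20,24,0,0],[-10,12,0,0],[-5,4,0,0],[0,0,0,0],[0,0,0,0],[0,0,0,0],[0,0,0,0],[0,0,0,0],[0,0,0,0]]
  ]
}}

```text
t: 35.8
eef_pos: [0.3997, -0.3596, 0.1978]
ee_rot: [-3.142, 0.0, 0.001]
force: [0.2, -0.5, -0.7]
width: 0.04
gripper_force: 12.0
```

```bash
python3 - <<'E'
from h import *
s=tool();print(s['q']);im=grab('wrist'); cv2.imwrite('pics/w11.png',cv2.resize(im[:,:,::-1],(800,600)))
E
```

```text
t 35.8 pos [ 0.3997 -0.3596  0.1978] rot [-3.1415e+00  1.0000e-04  1.1000e-03] w 0.04 F [ 0.2 -0.5 -0.7] gf 11.999892890453339
[-3.67928289e-01  1.36213906e-01 -2.97417053e-01 -2.38998121e-05
 -1.13728609e+00  1.93985294e+00]
```

View pics/w11.png

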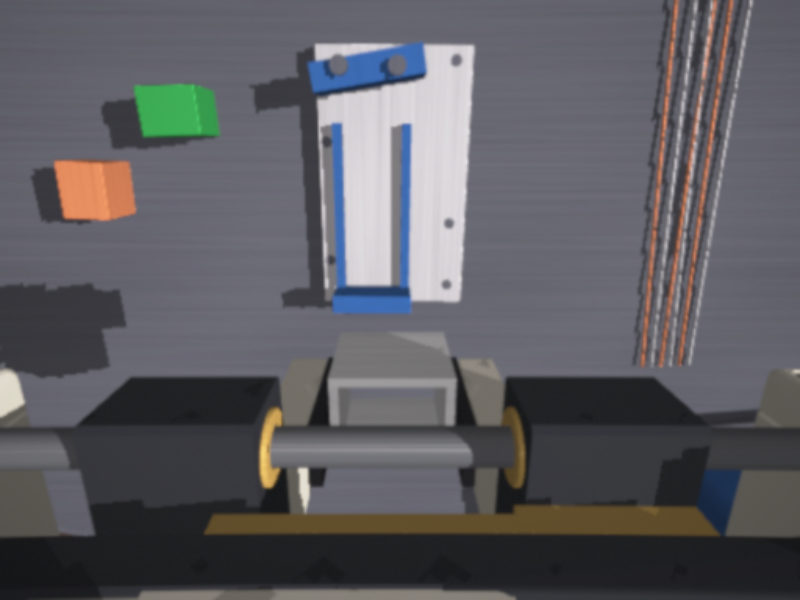

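The bed is seen end-on: plate corners (316,46), (473,46) and (460,301), rails at x≈338 and 406, end stop at (372,300). The tube is held square. I'll fit the bed pose to its edges numerically.

```bash
cat > bed.py <<'E'
from h import *
def fitbed(im,c,x0):
    g=cv2.GaussianBlur(im.astype(np.float32),(0,0),0.8); gx=cv2.Sobel(g,cv2.CV_32F,1,0); gy=cv2.Sobel(g,cv2.CV_32F,0,1)
    L=[((-90,-72),(90,-72),12),((95,-70),(95,-34),12),((-95,-70),(-95,-34),12),((-95,-30),(-95,30),42),((-81,-28),(-81,28),42)]+[((-70,y),(35,y),18) for y in(22,29,-22,-29)]
    def cost(v):
        R=np.array([[np.cos(v[2]/50),-np.sin(v[2]/50)],[np.sin(v[2]/50),np.cos(v[2]/50)]]); t=0
        for a,b,z in L:
            q=np.linspace(a,b,60)@R.T+v[:2]; uv=proj('wrist',np.c_[q,np.full(60,z)]/1000,c).astype(np.float32)
            d=uv[-1]-uv[0]; n=np.array([-d[1],d[0]])/np.hypot(*d)
            s=lambda G: cv2.remap(G,uv[None,:,0],uv[None,:,1],cv2.INTER_LINEAR)[0]
            e=(s(gx)*n[0]+s(gy)*n[1]); t-=np.abs(e.mean(0)).max()
        return t
    best=min((minimize(cost,np.array(x0)+[i,j,k],method='Nelder-Mead',options=dict(initial_simplex=np.array(x0)+[i,j,k]+np.array([[0,0,0],[3,0,0],[0,3,0],[0,0,2.]]))) for i in(-3,0,3) for j in(-3,0,3) for k in(-1,1)),key=lambda r:r.fun)
    return best.x[:2].round(1),round(best.x[2]/50,4),best.fun,cost
E
python3 - <<'E'
from bed import *
im=grab('wrist'); c=cal('wrist')
q=np.array([[316,46],[473,46],[460,301]])*.64; P=at_z('wrist',q,.012,c)[:,:2]*1000; print(P.round(1))
m=(P[0]+P[2])/2; yaw=np.arctan2(*(P[1]-P[2])[::-1]); R=np.array([[np.cos(yaw),-np.sin(yaw)],[np.sin(yaw),np.cos(yaw)]])
o=m-R@[0,-16]; print('init',o,yaw); r=fitbed(im,c,[*o,yaw*50]); print(r[:3],r[3]([*o,yaw*50]))
b,a=r[0],r[1]; f=lambda x,y:(b+np.array([[np.cos(a),-np.sin(a)],[np.sin(a),np.cos(a)]])@[x,y]).round(1)
print('places',[f(-65+32*k,0).tolist() for k in range(4)],'wedge',f(57,0))
cp=trace('wrist','copper_a')
for d in cp:
    m=d['mask']; u=np.argwhere(m)[:,::-1].mean(0); p=at_z('wrist',u,.02,c)[0]; print('cop',u.round(),fitbox('wrist',m,[p[0],p[1],0],0,c))
plan(*(f(-64,0)/1000),.10,a)
E
```

```text
[[ 549.2 -307.6]
 [ 549.3 -417.6]
 [ 360.8 -417.6]]
init [ 455.00221372 -346.59875442] 0.00011149057359583544
(array([ 456.3, -345.5]), np.float64(-0.0069), np.float64(-2097.5390625)) -1627.4741
places [[391.3, -345.1], [423.3, -345.3], [455.3, -345.5], [487.3, -345.7]] wedge [ 513.3 -345.9]
cop [113.  71.] (array([ 505.4, -208.7]), np.float64(0.032), np.float64(0.023))
cop [ 61. 120.] (array([ 452.1, -140.9]), np.float64(-0.318), np.float64(0.19))
t 35.95 pos [ 0.3995 -0.3599  0.1978] rot [-3.1416e+00 -0.0000e+00  7.0000e-04] w 0.0399 F [-0.3  0.2 -1. ] gf 11.999832540750504
shift now [ -7.2 -14.8  97.8]
turn 0.008 shift after turn [ -7.3 -14.8  97.8]
```

Emit:
{"method": "servo_tool", "body": {
  "series": [
    [[0,0,0,0.007],[-6.7,-14.8,8,0],[0,0,20,0],[0,0,30,0],[0,0,30,0],[0,0,30,0],[0,0,25,0],[0,0,20,0],[0,0,10,0],[0,0,5,0]]
  ]
}}

```text
t: 36.78
eef_pos: [0.3941, -0.3454, 0.0196]
ee_rot: [3.141, -0.001, -0.007]
force: [3.7, 7.7, 10.8]
width: 0.0399
gripper_force: 12.0
```

Emit:
{"method": "servo_tool", "body": {
  "series": [
    [[0,0,2,0],[0,0,0,0],[0,0,0,0],[0,0,0,0],[0,0,0,0],[0,0,0,0],[0,0,0,0],[0,0,0,0],[0,0,0,0],[0,0,0,0]]
  ]
}}

```text
t: 37.62
eef_pos: [0.394, -0.3459, 0.0187]
ee_rot: [3.14, -0.002, -0.006]
force: [5.1, 1.0, 6.1]
width: 0.0399
gripper_force: 12.0
```

```bash
python3 - <<'E'
from bed import *
plan(.3928,-.3451,-.001,-.0069)
im=grab('wrist'); c=cal('wrist'); r=fitbed(im,c,[456.3,-345.5,-.0069*50]); print(r[:3])
grab('side')
for d in trace('side','tube_a'):
    m=d['mask']; u=np.argwhere(m)[:,::-1].mean(0); p=at_z('side',u,.04)[0]; print('tube',u.round(),p.round(3),d['conf'])
E
```

```text
t 37.62 pos [ 0.394  -0.3459  0.0187] rot [ 3.1405e+00 -2.5000e-03 -6.4000e-03] w 0.0399 F [5.1 1.  6.1] gf 12.000265683454927
shift now [-1.2 -0.8 19.7]
turn 0.0 shift after turn [-1.2 -0.8 19.7]
(array([ 458.7, -345.5]), np.float64(-0.0037), np.float64(-1167.470703125))
tube [312. 341.] [ 0.395 -0.335  0.04 ] 0.83
tube [267. 206.] [0.631 0.031 0.04 ] 0.67
tube [251. 201.] [0.617 0.074 0.04 ] 0.65
```

Emit:
{"method": "servo_tool", "body": {
  "series": [
    [[0,0,-6,0],[0,0,-8,0],[0,0,-8,0],[3,0,0,0],[0,0,0,0],[0,0,0,0],[0,0,0,0],[0,0,0,0],[0,0,0,0],[0,0,0,0]]
  ]
}}

```text
t: 38.6
eef_pos: [0.3954, -0.3453, 0.0396]
ee_rot: [-3.141, 0.001, -0.007]
force: [-0.0, -0.0, -0.0]
width: 0.0398
gripper_force: 12.0
```

Emit:
{"method": "servo_tool", "body": {
  "series": [
    [[0,0,7,0],[0,0,7,0],[0,0,7,0],[0,0,4,0],[0,0,3,0],[0,0,0,0],[0,0,0,0],[0,0,0,0],[0,0,0,0],[0,0,0,0]]
  ]
}}

```text
t: 39.43
eef_pos: [0.3958, -0.3454, 0.0121]
ee_rot: [3.141, -0.0, -0.007]
force: [-0.1, 0.1, -1.0]
width: 0.04
gripper_force: 12.0
```

Emit:
{"method": "servo_tool", "body": {
  "series": [
    [[0,0,3,0],[0,0,2,0],[0,0,2,0],[0,0,1,0],[0,0,1,0],[0,0,0,0],[0,0,0,0],[0,0,0,0],[0,0,0,0],[0,0,0,0]]
  ]
}}

```text
t: 40.27
eef_pos: [0.3957, -0.3454, 0.0029]
ee_rot: [3.142, -0.0, -0.007]
force: [-0.5, 1.0, -1.4]
width: 0.0401
gripper_force: 12.0
```

Emit:
{"method": "servo_tool", "body": {
  "series": [
    [[0,0,1,0],[0,0,1,0],[0,0,1,0],[0,0,1,0],[0,0,0,0],[0,0,0,0],[0,0,0,0],[0,0,0,0],[0,0,0,0],[0,0,0,0]]
  ]
}}

```text
t: 41.1
eef_pos: [0.3956, -0.3454, -0.0011]
ee_rot: [3.142, -0.0, -0.007]
force: [0.2, -0.3, -0.5]
width: 0.0398
gripper_force: 12.0
```

Emit:
{"method": "servo_tool", "body": {
  "series": [
    [[0,0,0.5,0],[0,0,0.5,0],[0,0,0.5,0],[0,0,0.5,0],[0,0,0,0],[0,0,0,0],[0,0,0,0],[0,0,0,0],[0,0,0,0],[0,0,0,0]]
  ]
}}

```text
t: 41.93
eef_pos: [0.3956, -0.3454, -0.0028]
ee_rot: [3.141, -0.0, -0.007]
force: [-2.1, 1.0, 6.0]
width: 0.0397
gripper_force: 12.0
```

Emit:
{"method": "servo_tool", "body": {
  "series": [
    [[0,0,-0.8,0],[-0.6,0,0,0],[-0.6,0,0,0],[-0.6,0,0,0],[0,0,0,0],[0,0,0,0],[0,0,0,0],[0,0,0,0],[0,0,0,0],[0,0,0,0]]
  ]
}}

```text
t: 42.77
eef_pos: [0.3949, -0.3455, -0.0022]
ee_rot: [3.141, -0.002, -0.007]
force: [5.2, 1.6, -2.5]
width: 0.0399
gripper_force: 12.0
```

Emit:
{"method": "servo_tool", "body": {
  "series": [
    [[0.5,0,0,0],[0,0,0,0],[0,0,0,0],[0,0,0,0],[0,0,0,0],[0,0,-10,0],[0,0,-20,0],[0,0,-30,0],[0,0,-30,0],[0,0,-30,0]]
  ],
  "claw": -0.15
}}

```text
t: 43.6
eef_pos: [0.3938, -0.3453, 0.1197]
ee_rot: [3.142, 0.0, -0.007]
force: [0.4, 0.3, -0.3]
width: 0.0505
gripper_force: 0.0
```

Emit:
{"method": "servo_tool", "body": {
  "series": [
    [[0,0,-20,0],[0,0,-20,0],[0,0,-10,0],[0,0,0,0.12],[0,0,0,0.12],[0,0,0,0.12],[0,0,0,0.12],[0,0,0,0.12],[0,0,0,0.12],[0,0,0,0.12]]
  ]
}}

```text
t: 44.43
eef_pos: [0.3939, -0.3452, 0.1675]
ee_rot: [3.141, 0.001, -0.853]
force: [0.2, 0.3, -0.1]
width: 0.0505
gripper_force: 0.0
```

Emit:
{"method": "servo_tool", "body": {
  "series": [
    [[0,0,0,0.12],[0,0,0,0.12],[0,0,0,0.12],[0,0,0,0.022],[0,0,0,0],[0,0,0,0],[0,0,0,0],[0,0,0,0],[0,0,0,0],[0,0,0,0]]
  ]
}}

```text
t: 45.27
eef_pos: [0.3943, -0.3454, 0.1677]
ee_rot: [3.142, -0.0, -1.228]
force: [-0.9, -0.2, 0.6]
width: 0.0504
gripper_force: 0.0
```

```bash
python3 - <<'E'
from h import *
plan(.6429,.0443,.12,-1.235)
grab('top')
for d in trace('top','tube_a'):
    m=d['mask']; u=np.argwhere(m)[:,::-1].mean(0); p=at_z('top',u,.04)[0]; print('tube',u.round(),p.round(3),d['conf'])
E
```

```text
t 45.27 pos [ 0.3943 -0.3454  0.1677] rot [ 3.1416 -0.     -1.2281] w 0.0504 F [-0.9 -0.2  0.6] gf 0.0
shift now [-283.5 -365.1   47.7]
turn 0.007 shift after turn [-286.  -363.1   47.7]
tube [243. 147.] [0.638 0.046 0.04 ] 0.61
```

Emit:
{"method": "servo_tool", "body": {
  "series": [
    [[-10,-13,0,0],[-19,-24.4,3,0],[-19,-24.4,3,0],[-19,-24.4,3,0],[-19,-24.4,3,0],[-19,-24.4,3,0],[-19,-24.4,3,0],[-19,-24.4,3,0],[-19,-24.4,3,0],[-19,-24.4,3,0]]
  ]
}}

```text
t: 46.2
eef_pos: [0.5534, -0.0954, 0.1406]
ee_rot: [-3.141, -0.0, -1.228]
force: [0.5, -0.8, -0.9]
width: 0.0506
gripper_force: 0.0
```

Emit:
{"method": "servo_tool", "body": {
  "series": [
    [[-19,-24.4,3,0],[-19,-24.4,3,0],[-19,-24.4,3,0],[-19,-24.4,3,0],[-17,-22,3,0],[-9.5,-13,3,0],[0,0,0,0.007],[0,0,0,0],[0,0,0,0],[0,0,0,0]]
  ]
}}

```text
t: 47.03
eef_pos: [0.6428, 0.0433, 0.1229]
ee_rot: [3.142, -0.0, -1.236]
force: [-0.6, 0.7, -0.3]
width: 0.0504
gripper_force: 0.0
```

```bash
cat > tubes.py <<'E'
from h import *
im=grab('wrist'); c=cal('wrist'); s=tool()
for d in trace('wrist','tube_a'):
    m=d['mask']; u=np.argwhere(m)[:,::-1].mean(0); p=at_z('wrist',u,.03,c)[0]
    r=fitbox('wrist',m,[p[0],p[1],-1.23],.006,c); print(u.round(),round(d['conf'],2),r)
    if r[2]<.12: plan(*(r[0]/1000),-.0075,r[1])
E
python3 tubes.py
```

```text
t 47.08 pos [0.6429 0.0433 0.123 ] rot [-3.1413  0.     -1.2366] w 0.0501 F [-0.4 -0.1  0.9] gf 0.0
[252. 187.] 0.84 (array([642. ,  44.2]), np.float64(-1.274), np.float64(0.028))
t 47.13 pos [0.643  0.0433 0.1231] rot [-3.1411 -0.     -1.2367] w 0.0507 F [-1.   0.   0.9] gf 0.0
shift now [ -1.2   0.7 130.6]
turn 0.037 shift after turn [ -1.1   0.7 130.6]
[248. 229.] 0.71 (array([630.1,  86.7]), np.float64(-1.245), np.float64(0.086))
t 47.13 pos [0.643  0.0433 0.1231] rot [-3.1411 -0.     -1.2367] w 0.0507 F [-1.   0.   0.9] gf 0.0
shift now [-45.2  -2.  130.6]
turn 0.008 shift after turn [-45.2  -1.7 130.6]
```

Emit:
{"method": "servo_tool", "body": {
  "series": [
    [[-0.9,0.7,5,0.03],[0,0,15,0],[0,0,22,0],[0,0,22,0],[0,0,22,0],[0,0,18,0],[0,0,14,0],[0,0,8,0],[0,0,4,0],[0,0,0,0]]
  ]
}}

```text
t: 47.97
eef_pos: [0.6421, 0.0444, -0.0077]
ee_rot: [3.141, -0.0, -1.266]
force: [-0.6, -0.2, -0.3]
width: 0.0505
gripper_force: 0.0
```

Emit:
{"method": "servo_tool", "body": {
  "series": [
    [[0,0,0,0],[0,0,0,0],[0,0,0,0],[0,0,0,0],[0,0,0,0],[0,0,0,0],[0,0,0,0],[0,0,0,0],[0,0,0,0],[0,0,0,0]]
  ],
  "claw": 1,
  "grip_force": 12
}}

```text
t: 48.8
eef_pos: [0.643, 0.0449, -0.0062]
ee_rot: [-3.14, -0.0, -1.265]
force: [-1.0, -0.8, 6.0]
width: 0.0397
gripper_force: 12.0
```

Emit:
{"method": "servo_tool", "body": {
  "series": [
    [[0,0,-3,0],[0,0,-8,0],[0,0,-15,0],[0,0,-20,0],[0,0,-25,0],[0,0,-25,0],[0,0,-25,0],[0,0,-20,0],[0,0,-12,0],[0,0,-4,0]]
  ]
}}

```text
t: 49.63
eef_pos: [0.6433, 0.0451, 0.1524]
ee_rot: [-3.138, -0.0, -1.266]
force: [0.2, 0.9, -0.4]
width: 0.0399
gripper_force: 12.0
```

```bash
python3 - <<'E'
from h import *
plan(.428,-.3456,.14,-.0069)
E
```

```text
t 49.63 pos [0.6433 0.0451 0.1524] rot [-3.1378 -0.     -1.2656] w 0.0399 F [ 0.2  0.9 -0.4] gf 11.99576810002327
shift now [308.  322.8  12.4]
turn -1.259 shift after turn [-212.6  392.2   12.4]
```

Emit:
{"method": "servo_tool", "body": {
  "series": [
    [[0,0,0,-0.12],[0,0,0,-0.12],[0,0,0,-0.12],[0,0,0,-0.12],[0,0,0,-0.12],[0,0,0,-0.12],[0,0,0,-0.12],[0,0,0,-0.12],[0,0,0,-0.12],[0,0,0,-0.12]]
  ]
}}

```text
t: 50.47
eef_pos: [0.6414, 0.0447, 0.148]
ee_rot: [3.141, 0.002, -0.06]
force: [0.7, 0.2, -0.2]
width: 0.04
gripper_force: 12.0
```

Emit:
{"method": "servo_tool", "body": {
  "series": [
    [[0,0,0,-0.059],[-7,13,0,0],[-14,26,0,0],[-17,31,0,0],[-17,31,0,0],[-17,31,0,0],[-17,31,0,0],[-17,31,0,0],[-17,31,0,0],[-17,31,0,0]]
  ]
}}

```text
t: 51.3
eef_pos: [0.4984, -0.2116, 0.1488]
ee_rot: [-3.141, 0.001, -0.008]
force: [0.5, -0.5, -0.5]
width: 0.0399
gripper_force: 12.0
```

Emit:
{"method": "servo_tool", "body": {
  "series": [
    [[-17,31,0,0],[-17,31,0,0],[-17,31,0,0],[-13,26,0,0],[-7,13,0,0],[0,4,0,0],[0,0,10,0],[0,0,20,0],[0,0,20,0],[0,0,10,0]]
  ]
}}

```text
t: 52.13
eef_pos: [0.4273, -0.3441, 0.0865]
ee_rot: [-3.14, 0.003, -0.007]
force: [-0.5, 1.3, -2.1]
width: 0.0401
gripper_force: 12.0
```

```bash
python3 - <<'E'
from h import *
plan(.4287,-.3455,.0,-.0069)
c=cal('wrist'); im=grab('wrist')
for d in trace('wrist','tube_a'):
    m=d['mask']; u=np.argwhere(m)[:,::-1].mean(0); p=at_z('wrist',u,.05,c)[0]; print(u.round(),m.sum(),p.round(3),round(d['conf'],2))
E
```

```text
t 52.13 pos [ 0.4273 -0.3441  0.0865] rot [-3.1396  0.0032 -0.0073] w 0.0401 F [-0.5  1.3 -2.1] gf 11.995672434568405
shift now [ 1.4  1.4 86.5]
turn -0.0 shift after turn [ 1.4  1.4 86.5]
[250. 242.] 4249 [ 0.396 -0.345  0.05 ] 0.82
[252. 250.] 363 [ 0.389 -0.346  0.05 ] 0.8
```

Emit:
{"method": "servo_tool", "body": {
  "series": [
    [[2.5,1.2,5,0],[0,0,10,0],[0,0,15,0],[0,0,12,0],[0,0,10,0],[0,0,8,0],[0,0,6,0],[0,0,4,0],[0,0,0,0],[0,0,0,0]]
  ]
}}

```text
t: 53.07
eef_pos: [0.4313, -0.3471, 0.0198]
ee_rot: [3.141, -0.0, -0.007]
force: [-0.4, -0.3, -0.9]
width: 0.0399
gripper_force: 12.0
```

Emit:
{"method": "servo_tool", "body": {
  "series": [
    [[0,0,4,0],[0,0,4,0],[0,0,3,0],[0,0,2,0],[0,0,0,0],[0,0,0,0],[0,0,0,0],[0,0,0,0],[0,0,0,0],[0,0,0,0]]
  ]
}}

```text
t: 53.9
eef_pos: [0.4313, -0.347, 0.0068]
ee_rot: [3.141, -0.0, -0.007]
force: [0.2, -0.3, -0.4]
width: 0.0399
gripper_force: 12.0
```

Emit:
{"method": "servo_tool", "body": {
  "series": [
    [[-1,-1.5,0,0],[0,0,0,0],[0,0,2,0],[0,0,2,0],[0,0,1,0],[0,0,1,0],[0,0,1,0],[0,0,0.5,0],[0,0,0,0],[0,0,0,0]]
  ]
}}

```text
t: 54.73
eef_pos: [0.4301, -0.3455, -0.0002]
ee_rot: [3.141, 0.0, -0.007]
force: [-1.4, 2.9, 7.0]
width: 0.0399
gripper_force: 12.0
```

Emit:
{"method": "servo_tool", "body": {
  "series": [
    [[0,0,-0.7,0],[-0.7,0,0,0],[-0.7,0,0,0],[-0.7,0,0,0],[-0.5,0,0,0],[0,0,0,0],[0,0,0,0],[0,0,0,0],[0,0,0,0],[0,0,0,0]]
  ]
}}

```text
t: 55.57
eef_pos: [0.4275, -0.3454, -0.0002]
ee_rot: [-3.142, 0.0, -0.007]
force: [-0.4, 0.3, -0.3]
width: 0.04
gripper_force: 12.0
```

Emit:
{"method": "servo_tool", "body": {
  "series": [
    [[-0.6,0,0,0],[-0.6,0,0,0],[-0.6,0,0,0],[0,0,0,0],[0,0,0,0],[0,0,0,0],[0,0,0,0],[0,0,0,0],[0,0,0,0],[0,0,0,0]]
  ]
}}

```text
t: 56.4
eef_pos: [0.4257, -0.3454, -0.0002]
ee_rot: [-3.142, 0.0, -0.007]
force: [-0.1, -0.7, -0.4]
width: 0.0397
gripper_force: 12.0
```

Emit:
{"method": "servo_tool", "body": {
  "series": [
    [[-0.6,0,0,0],[-0.6,0,0,0],[-0.6,0,0,0],[0,0,0,0],[0,0,0,0],[0,0,0,0],[0,0,0,0],[0,0,0,0],[0,0,0,0],[0,0,0,0]]
  ]
}}

```text
t: 57.23
eef_pos: [0.424, -0.3454, -0.0002]
ee_rot: [3.142, 0.0, -0.007]
force: [0.2, 0.3, -1.4]
width: 0.0397
gripper_force: 12.0
```

Emit:
{"method": "servo_tool", "body": {
  "series": [
    [[-0.6,0,0,0],[-0.6,0,0,0],[-0.6,0,0,0],[0,0,0,0],[0,0,0,0],[0,0,0,0],[0,0,0,0],[0,0,0,0],[0,0,0,0],[0,0,0,0]]
  ]
}}

```text
t: 58.07
eef_pos: [0.4238, -0.3455, 0.0001]
ee_rot: [3.141, -0.003, -0.006]
force: [5.2, 1.5, -2.5]
width: 0.0401
gripper_force: 12.0
```

```bash
python3 - <<'E'
from h import *
tool()
grab('side'); c=cal('side')
for d in trace('side','tube_a'):
    m=d['mask']; u=np.argwhere(m)[:,::-1].mean(0); p=at_z('side',u,.03)[0]; print('tube',u.round(),m.sum(),p.round(3),round(d['conf'],2),fitbox('side',m,[p[0],p[1],0],.012,c))
E
```

```text
t 58.07 pos [ 4.238e-01 -3.455e-01  1.000e-04] rot [ 3.1409e+00 -2.8000e-03 -6.5000e-03] w 0.0401 F [ 5.2  1.5 -2.5] gf 11.99606403708458
tube [317. 346.] 415 [ 0.4   -0.344  0.03 ] 0.91 (array([ 398.6, -342.8]), np.float64(-0.481), np.float64(0.406))
tube [252. 202.] 277 [0.627 0.081 0.03 ] 0.78 (array([626.5,  81.7]), np.float64(0.661), np.float64(0.151))
tube [220. 251.] 536 [ 0.44  -0.009  0.03 ] 0.66 (array([438.8, -21.9]), np.float64(-0.16), np.float64(0.561))
tube [323. 336.] 134 [ 0.425 -0.337  0.03 ] 0.55 (array([ 421.9, -338.9]), np.float64(0.586), np.float64(0.998))
```

Emit:
{"method": "servo_tool", "body": {
  "series": [
    [[0.7,0,0,0],[0,0,0,0],[0,0,0,0],[0,0,0,0],[0,0,0,0],[0,0,-10,0],[0,0,-25,0],[0,0,-35,0],[0,0,-35,0],[0,0,-35,0]]
  ],
  "claw": -0.15
}}

```text
t: 59.0
eef_pos: [0.4223, -0.3453, 0.1422]
ee_rot: [3.142, 0.0, -0.007]
force: [1.1, 0.0, 0.3]
width: 0.0504
gripper_force: 0.0
```

Emit:
{"method": "servo_tool", "body": {
  "series": [
    [[0,0,0,0.12],[0,0,0,0.12],[0,0,0,0.12],[0,0,0,0.12],[0,0,0,0.12],[0,0,0,0.12],[0,0,0,0.12],[0,0,0,0.12],[0,0,0,0.12],[0,0,0,0.12]]
  ]
}}

```text
t: 59.83
eef_pos: [0.4227, -0.3454, 0.1407]
ee_rot: [-3.141, -0.0, -1.213]
force: [-1.1, -0.6, -0.6]
width: 0.0502
gripper_force: 0.0
```

Emit:
{"method": "servo_tool", "body": {
  "series": [
    [[0,0,0,0.033],[0,0,0,0],[0,0,0,0],[0,0,0,0],[0,0,0,0],[0,0,0,0],[0,0,0,0],[0,0,0,0],[0,0,0,0],[0,0,0,0]]
  ]
}}

```text
t: 60.67
eef_pos: [0.4229, -0.3454, 0.1398]
ee_rot: [3.142, 0.0, -1.24]
force: [-0.2, 0.8, 0.8]
width: 0.0506
gripper_force: 0.0
```

```bash
python3 - <<'E'
from h import *
plan(.6301,.0867,.12,-1.245)
E
```

```text
t 60.67 pos [ 0.4229 -0.3454  0.1398] rot [ 3.1416  0.     -1.2397] w 0.0506 F [-0.2  0.8  0.8] gf 0.0
shift now [-341.2 -336.4   19.8]
turn 0.005 shift after turn [-343.  -334.6   19.8]
```

Emit:
{"method": "servo_tool", "body": {
  "series": [
    [[-10,-10,0,0],[-20,-20,1,0],[-23,-22.6,2,0],[-23,-22.6,2,0],[-23,-22.6,2,0],[-23,-22.6,2,0],[-23,-22.6,2,0],[-23,-22.6,2,0],[-23,-22.6,2,0],[-23,-22.6,2,0]]
  ]
}}

```text
t: 61.5
eef_pos: [0.5532, -0.0729, 0.1229]
ee_rot: [-3.141, -0.0, -1.24]
force: [1.7, -0.4, -0.7]
width: 0.0507
gripper_force: 0.0
```

Emit:
{"method": "servo_tool", "body": {
  "series": [
    [[-23,-22.6,2,0],[-23,-22.6,1,0],[-23,-22.6,0,0],[-23,-22.6,0,0],[-20,-20,0,0],[-10.8,-12.2,0,0],[-4.6,-5,0,0.005],[0,0,0,0],[0,0,0,0],[0,0,0,0]]
  ]
}}

```text
t: 62.33
eef_pos: [0.6313, 0.0863, 0.1198]
ee_rot: [3.141, 0.0, -1.246]
force: [-0.4, -0.5, -0.2]
width: 0.0505
gripper_force: 0.0
```

```bash
python3 tubes.py
```

```text
t 62.38 pos [0.6314 0.0862 0.12  ] rot [ 3.1414  0.     -1.2459] w 0.0502 F [ 0.2 -1.  -0.6] gf 0.0
[252. 187.] 0.75 (array([630.1,  86.5]), np.float64(-1.249), np.float64(0.022))
t 62.43 pos [0.6315 0.0863 0.1201] rot [-3.1416  0.     -1.246 ] w 0.0506 F [ 0.5 -0.7 -0.2] gf 0.0
shift now [ -0.7   1.3 127.6]
turn 0.003 shift after turn [ -0.7   1.3 127.6]
```

Emit:
{"method": "servo_tool", "body": {
  "series": [
    [[-0.7,1.2,5,0.003],[0,0,15,0],[0,0,22,0],[0,0,22,0],[0,0,22,0],[0,0,17,0],[0,0,12,0],[0,0,8,0],[0,0,4,0],[0,0,0,0]]
  ]
}}

```text
t: 63.27
eef_pos: [0.6304, 0.0874, -0.0076]
ee_rot: [3.141, -0.0, -1.248]
force: [-0.2, 0.1, -0.9]
width: 0.0503
gripper_force: 0.0
```

Emit:
{"method": "servo_tool", "body": {
  "series": [
    [[0,0,0,0],[0,0,0,0],[0,0,0,0],[0,0,0,0],[0,0,0,0],[0,0,0,0],[0,0,0,0],[0,0,0,0],[0,0,0,0],[0,0,0,0]]
  ],
  "claw": 1,
  "grip_force": 12
}}

```text
t: 64.1
eef_pos: [0.6313, 0.088, -0.0061]
ee_rot: [-3.14, -0.0, -1.247]
force: [-1.5, -1.3, 6.3]
width: 0.0402
gripper_force: 12.0
```

Emit:
{"method": "servo_tool", "body": {
  "series": [
    [[0,0,-3,0],[0,0,-8,0],[0,0,-15,0],[0,0,-20,0],[0,0,-25,0],[0,0,-25,0],[0,0,-25,0],[0,0,-20,0],[0,0,-12,0],[0,0,-4,0]]
  ]
}}

```text
t: 64.93
eef_pos: [0.6316, 0.0881, 0.1526]
ee_rot: [-3.138, 0.0, -1.248]
force: [0.1, 0.5, 0.1]
width: 0.0398
gripper_force: 12.0
```

Emit:
{"method": "servo_tool", "body": {
  "series": [
    [[0,0,0,-0.12],[0,0,0,-0.12],[0,0,0,-0.12],[0,0,0,-0.12],[0,0,0,-0.12],[0,0,0,-0.12],[0,0,0,-0.12],[0,0,0,-0.12],[0,0,0,-0.12],[0,0,0,-0.12]]
  ]
}}

```text
t: 65.77
eef_pos: [0.6297, 0.0875, 0.1483]
ee_rot: [3.141, 0.002, -0.042]
force: [0.1, 0.6, -1.6]
width: 0.04
gripper_force: 12.0
```

Emit:
{"method": "servo_tool", "body": {
  "series": [
    [[0,0,0,-0.043],[0,0,0,0],[0,0,0,0],[0,0,0,0],[0,0,0,0],[0,0,0,0],[0,0,0,0],[0,0,0,0],[0,0,0,0],[0,0,0,0]]
  ]
}}

```text
t: 66.6
eef_pos: [0.6306, 0.0877, 0.1499]
ee_rot: [-3.142, -0.0, -0.005]
force: [-0.2, 0.4, -0.5]
width: 0.0396
gripper_force: 12.0
```

```bash
python3 - <<'E'
from h import *
plan(.460,-.3457,.14,-.0069)
E
```

```text
t 66.6 pos [0.6306 0.0877 0.1499] rot [-3.1415e+00 -1.0000e-04 -5.0000e-03] w 0.0396 F [-0.2  0.4 -0.5] gf 11.998954564332962
shift now [-168.4  434.3    9.9]
turn 0.002 shift after turn [-167.6  434.6    9.9]
```

Emit:
{"method": "servo_tool", "body": {
  "series": [
    [[-5,13,0,0.002],[-10,26,0,0],[-12,31,0,0],[-12,31,0,0],[-12,31,0,0],[-12,31,0,0],[-12,31,0,0],[-12,31,0,0],[-12,31,0,0],[-12,31,0,0]]
  ]
}}

```text
t: 67.43
eef_pos: [0.5165, -0.2001, 0.1502]
ee_rot: [3.142, -0.0, -0.007]
force: [0.4, 0.6, 0.2]
width: 0.0397
gripper_force: 12.0
```

Emit:
{"method": "servo_tool", "body": {
  "series": [
    [[-12,31,0,0],[-12,31,0,0],[-12,31,0,0],[-12,30,0,0],[-7,18,10,0],[-3,6,20,0],[0,0,25,0],[0,0,25,0],[0,0,20,0],[0,0,10,0]]
  ]
}}

```text
t: 68.27
eef_pos: [0.4567, -0.3448, 0.0374]
ee_rot: [-3.14, 0.003, -0.008]
force: [0.6, 0.0, -0.9]
width: 0.0396
gripper_force: 12.0
```

Emit:
{"method": "servo_tool", "body": {
  "series": [
    [[0,0,5,0],[0,0,0,0],[0,0,0,0],[0,0,0,0],[0,0,0,0],[0,0,0,0],[0,0,0,0],[0,0,0,0],[0,0,0,0],[0,0,0,0]]
  ]
}}

```text
t: 69.1
eef_pos: [0.4587, -0.3451, 0.0349]
ee_rot: [3.142, -0.0, -0.007]
force: [-0.1, 0.4, -1.5]
width: 0.0399
gripper_force: 12.0
```

Emit:
{"method": "servo_tool", "body": {
  "series": [
    [[0.3,0.4,6,0],[0,0,8,0],[0,0,6,0],[0,0,5,0],[0,0,4,0],[0,0,3,0],[0,0,2,0],[0,0,1,0],[0,0,0,0],[0,0,0,0]]
  ]
}}

```text
t: 69.93
eef_pos: [0.4592, -0.3456, 0.0]
ee_rot: [3.141, -0.0, -0.007]
force: [-1.3, -0.2, -1.1]
width: 0.0402
gripper_force: 12.0
```

Emit:
{"method": "servo_tool", "body": {
  "series": [
    [[-0.6,0,0,0],[-0.6,0,0,0],[-0.6,0,0,0],[0,0,0,0],[0,0,0,0],[0,0,0,0],[0,0,0,0],[0,0,0,0],[0,0,0,0],[0,0,0,0]]
  ]
}}

```text
t: 70.77
eef_pos: [0.4571, -0.3455, -0.0001]
ee_rot: [3.142, 0.0, -0.007]
force: [-1.6, -0.3, 1.3]
width: 0.0399
gripper_force: 12.0
```

Emit:
{"method": "servo_tool", "body": {
  "series": [
    [[-0.6,0,0,0],[-0.6,0,0,0],[-0.6,0,0,0],[0,0,0,0],[0,0,0,0],[0,0,0,0],[0,0,0,0],[0,0,0,0],[0,0,0,0],[0,0,0,0]]
  ]
}}

```text
t: 71.6
eef_pos: [0.4555, -0.3456, -0.0001]
ee_rot: [3.142, -0.0, -0.007]
force: [0.1, 0.1, 1.9]
width: 0.0399
gripper_force: 12.0
```

Emit:
{"method": "servo_tool", "body": {
  "series": [
    [[-0.6,0,0,0],[-0.6,0,0,0],[0,0,0,0],[0,0,0,0],[0,0,0,0],[0,0,0,0],[0,0,0,0],[0,0,0,0],[0,0,0,0],[0,0,0,0]]
  ]
}}

```text
t: 72.43
eef_pos: [0.4552, -0.3456, 0.0001]
ee_rot: [3.141, -0.002, -0.007]
force: [4.6, 0.2, -0.2]
width: 0.0401
gripper_force: 12.0
```

Emit:
{"method": "servo_tool", "body": {
  "series": [
    [[0.7,0,0,0],[0,0,0,0],[0,0,0,0],[0,0,0,0],[0,0,0,0],[0,0,-10,0],[0,0,-25,0],[0,0,-35,0],[0,0,-35,0],[0,0,-35,0]]
  ],
  "claw": -0.15
}}

```text
t: 73.27
eef_pos: [0.4543, -0.3454, 0.1422]
ee_rot: [3.142, 0.0, -0.007]
force: [0.6, -0.6, 0.1]
width: 0.0503
gripper_force: 0.0
```

Emit:
{"method": "servo_tool", "body": {
  "series": [
    [[-5,-20,-5,0],[-5,-30,-5,0],[-5,-30,0,0],[-5,-30,0,0],[-5,-30,0,0],[-5,-30,0,0],[-5,-20,0,0],[0,-10,0,0],[0,0,0,0],[0,0,0,0]]
  ]
}}

```text
t: 74.1
eef_pos: [0.4217, -0.1451, 0.1506]
ee_rot: [3.141, -0.001, -0.005]
force: [-0.4, -0.3, 0.5]
width: 0.0503
gripper_force: 0.0
```

```bash
cat > cop.py <<'E'
from h import *
im=grab('wrist'); c=cal('wrist'); s=tool()
H=cv2.cvtColor(im,cv2.COLOR_RGB2HSV)
for d in trace('wrist','copper_a'):
    m=d['mask']; u=np.argwhere(m)[:,::-1].mean(0); p=at_z('wrist',u,.02,c)[0]
    hue=np.median(H[m][:,0])
    if hue>30: print('green',u.round()); continue
    r=fitbox('wrist',m,[p[0],p[1],0],0,c); print(u.round(),m.sum(),round(d['conf'],2),hue,r); plan(*(r[0]/1000),-.0135,r[1])
E
python3 cop.py
```

```text
t 74.15 pos [ 0.4216 -0.1456  0.1503] rot [ 3.1414e+00 -6.0000e-04 -6.2000e-03] w 0.0504 F [-0.3 -1.   0.9] gf 0.0
green [315.  92.]
[245. 147.] 1390 0.72 12.0 (array([ 452.7, -140.3]), np.float64(-0.346), np.float64(0.314))
t 74.2 pos [ 0.4215 -0.1458  0.1501] rot [ 3.1414e+00 -1.0000e-04 -7.0000e-03] w 0.0506 F [-0.6 -0.5 -0.2] gf 0.0
shift now [ 31.2  -5.7 163.6]
turn 0.339 shift after turn [ 27.5 -15.8 163.6]Traceback (most recent call last):
  File "cop.py", line 8, in <module>
    r=fitbox('wrist',m,[p[0],p[1],0],0,c); print(u.round(),m.sum(),round(d['conf'],2),hue,r); plan(*(r[0]/1000),-.0135,r[1])
  File "h.py", line 47, in fitbox
    M=cv2.resize(mask.astype(np.uint8)[o[1]:o[1]+sz[1]//S,o[0]:o[0]+sz[0]//S],None,fx=S,fy=S,interpolation=cv2.INTER_LINEAR)*0
      ~~~~~~~~~~^^^^^^^^^^^^^^^^^^^^^^^^^^^^^^^^^^^^^^^^^^^^^^^^^^^^^^^^^^^^^^^^^^^^^^^^^^^^^^^^^^^^^^^^^^^^^^^^^^^^^^^^^^^^
cv2.error: OpenCV(4.12.0) /io/opencv/modules/imgproc/src/resize.cpp:4208: error: (-215:Assertion failed) !ssize.empty() in function 'resize'
```

```bash
cat > cop.py <<'E'
from h import *
im=grab('wrist'); c=cal('wrist'); s=tool()
m=cv2.inRange(cv2.cvtColor(im,cv2.COLOR_RGB2HSV),(5,90,60),(20,255,255)); m[225:]=0
n,lab,st,ce=cv2.connectedComponentsWithStats(m)
for i in range(1,n):
    if st[i,4]<300: continue
    k=lab==i; p=at_z('wrist',ce[i],.02,c)[0]
    R=min((fitbox('wrist',k,[p[0],p[1],a],0,c) for a in(-1.57,-1.0,-.5,0,.5,1.0)),key=lambda r:r[2])
    print(st[i],ce[i].round(),R)
    plan(*(R[0]/1000),-.0135,R[1])
E
python3 cop.py
```

```text
t 74.25 pos [ 0.4214 -0.146   0.1499] rot [ 3.1414e+00  2.0000e-04 -7.6000e-03] w 0.0503 F [-0.4  1.   0.4] gf 0.0
[ 228  126   34   45 1431] [244. 148.] (array([ 451.5, -140.5]), np.float64(-1.611), np.float64(0.031))
t 74.25 pos [ 0.4214 -0.146   0.1499] rot [ 3.1414e+00  2.0000e-04 -7.6000e-03] w 0.0503 F [-0.4  1.   0.4] gf 0.0
shift now [ 30.1  -5.7 163.4]
turn 1.603 shift after turn [ -6.7 -29.9 163.4]
```

Emit:
{"method": "servo_tool", "body": {
  "series": [
    [[0,0,0,0.123],[0,0,0,0.123],[0,0,0,0.123],[0,0,0,0.123],[0,0,0,0.123],[0,0,0,0.123],[0,0,0,0.123],[0,0,0,0.123],[0,0,0,0.123],[0,0,0,0.123]]
  ]
}}

```text
t: 75.08
eef_pos: [0.4212, -0.1462, 0.1496]
ee_rot: [3.141, 0.0, -1.245]
force: [-0.4, -0.1, -0.3]
width: 0.0505
gripper_force: 0.0
```

Emit:
{"method": "servo_tool", "body": {
  "series": [
    [[0,0,0,0.123],[0,0,0,0.123],[0,0,0,0.123],[-3,-15,0,0],[-3.5,-15,0,0],[0,0,0,0],[0,0,0,0],[0,0,0,0],[0,0,0,0],[0,0,0,0]]
  ]
}}

```text
t: 75.92
eef_pos: [0.4509, -0.1401, 0.1498]
ee_rot: [3.141, 0.0, -1.606]
force: [-0.2, -0.2, -0.4]
width: 0.0502
gripper_force: 0.0
```

```bash
python3 cop.py
```

```text
t 75.97 pos [ 0.4511 -0.1401  0.1499] rot [-3.1416  0.     -1.6061] w 0.0507 F [ 0.  -0.1  0.3] gf 0.0
[ 230  157   41   39 1498] [250. 176.] (array([ 452. , -139.9]), np.float64(-1.619), np.float64(0.039))
t 75.97 pos [ 0.4511 -0.1401  0.1499] rot [-3.1416  0.     -1.6061] w 0.0507 F [ 0.  -0.1  0.3] gf 0.0
shift now [ -0.2  -0.9 163.4]
turn 0.013 shift after turn [ -0.2  -0.9 163.4]
```

Emit:
{"method": "servo_tool", "body": {
  "series": [
    [[-0.2,-0.7,10,0.01],[0,0,20,0],[0,0,25,0],[0,0,25,0],[0,0,25,0],[0,0,20,0],[0,0,15,0],[0,0,12,0],[0,0,7,0],[0,0,3,0]]
  ]
}}

```text
t: 76.8
eef_pos: [0.4512, -0.1397, -0.0135]
ee_rot: [3.139, -0.0, -1.616]
force: [-0.7, -0.5, 0.9]
width: 0.0505
gripper_force: 0.0
```

Emit:
{"method": "servo_tool", "body": {
  "series": [
    [[0,0,0,0],[0,0,0,0],[0,0,0,0],[0,0,0,0],[0,0,0,0],[0,0,0,0],[0,0,0,0],[0,0,0,0],[0,0,0,0],[0,0,0,0]]
  ],
  "claw": 1,
  "grip_force": 25
}}

```text
t: 77.63
eef_pos: [0.4523, -0.1396, -0.0117]
ee_rot: [-3.141, 0.0, -1.616]
force: [-2.5, 2.2, 6.8]
width: 0.0398
gripper_force: 25.0
```

Emit:
{"method": "servo_tool", "body": {
  "series": [
    [[0,0,-3,0],[0,0,-8,0],[0,0,-15,0],[0,0,-20,0],[0,0,-25,0],[0,0,-25,0],[0,0,-25,0],[0,0,-20,0],[0,0,-9,0],[0,0,-3,0]]
  ]
}}

```text
t: 78.47
eef_pos: [0.4529, -0.1396, 0.1426]
ee_rot: [-3.138, 0.0, -1.616]
force: [0.5, -0.5, -3.5]
width: 0.0402
gripper_force: 25.0
```

Emit:
{"method": "servo_tool", "body": {
  "series": [
    [[0,0,0,-0.12],[0,0,0,-0.12],[0,0,0,-0.12],[0,0,0,-0.12],[0,0,0,-0.12],[0,0,0,-0.12],[0,0,0,-0.12],[0,0,0,-0.12],[0,0,0,-0.12],[0,0,0,-0.12]]
  ]
}}

```text
t: 79.3
eef_pos: [0.451, -0.1396, 0.1392]
ee_rot: [3.141, 0.003, -0.41]
force: [0.2, -0.2, -4.8]
width: 0.0399
gripper_force: 25.0
```

Emit:
{"method": "servo_tool", "body": {
  "series": [
    [[0,0,0,-0.12],[0,0,0,-0.12],[0,0,0,-0.12],[0,0,0,-0.045],[0,0,0,0],[0,0,0,0],[0,0,0,0],[0,0,0,0],[0,0,0,0],[0,0,0,0]]
  ]
}}

```text
t: 80.13
eef_pos: [0.4521, -0.1396, 0.1408]
ee_rot: [-3.142, 0.0, -0.011]
force: [-0.2, 0.2, -4.3]
width: 0.0401
gripper_force: 25.0
```

```bash
python3 - <<'E'
from h import *
plan(.4905,-.3458,.03,-.0069)
E
```

```text
t 80.13 pos [ 0.4521 -0.1396  0.1408] rot [-3.1416e+00  1.0000e-04 -1.1400e-02] w 0.0401 F [-0.2  0.2 -4.3] gf 24.99844193458557
shift now [ 40.8 205.7 110.8]
turn -0.004 shift after turn [ 39.8 205.9 110.8]
```

Emit:
{"method": "servo_tool", "body": {
  "series": [
    [[3,14,0,-0.004],[5,26,0,0],[6,28,0,0],[6,28,0,0],[6,28,0,0],[6,28,0,0],[5,26,0,0],[3,18,0,0],[1,9,0,0],[0,0.9,0,0]]
  ]
}}

```text
t: 80.97
eef_pos: [0.4915, -0.3474, 0.1402]
ee_rot: [-3.142, 0.001, -0.009]
force: [-0.1, -0.0, -4.5]
width: 0.0398
gripper_force: 25.0
```

Emit:
{"method": "servo_tool", "body": {
  "series": [
    [[0,0,10,0],[0,0,20,0],[0,0,25,0],[0,0,25,0],[0,0,20,0],[0,0,10,0],[0,0,0,0],[0,0,0,0],[0,0,0,0],[0,0,0,0]]
  ]
}}

```text
t: 81.8
eef_pos: [0.4928, -0.3461, 0.0325]
ee_rot: [3.141, -0.003, -0.006]
force: [0.4, -0.4, -4.8]
width: 0.0397
gripper_force: 25.0
```

Emit:
{"method": "servo_tool", "body": {
  "series": [
    [[0,-0.3,5,0],[0,0,8,0],[0,0,6,0],[0,0,5,0],[0,0,3,0],[0,0,2,0],[0,0,1,0],[0,0,1,0],[0,0,0,0],[0,0,0,0]]
  ]
}}

```text
t: 82.63
eef_pos: [0.4916, -0.3456, 0.0004]
ee_rot: [3.141, -0.0, -0.007]
force: [-2.6, 1.7, 1.4]
width: 0.0402
gripper_force: 25.0
```

Emit:
{"method": "servo_tool", "body": {
  "series": [
    [[-0.7,0,0,0],[-0.7,0,0,0],[-0.7,0,0,0],[-0.7,0,0,0],[0,0,0,0],[0,0,0,0],[0,0,0,0],[0,0,0,0],[0,0,0,0],[0,0,0,0]]
  ]
}}

```text
t: 83.47
eef_pos: [0.4898, -0.3459, 0.0003]
ee_rot: [3.141, -0.002, -0.007]
force: [3.6, -1.0, 2.2]
width: 0.04
gripper_force: 25.0
```

Emit:
{"method": "servo_tool", "body": {
  "series": [
    [[-0.7,0,0,0],[-0.7,0,0,0],[-0.5,0,0,0],[0,0,0,0],[0,0,0,0],[0,0,0,0],[0,0,0,0],[0,0,0,0],[0,0,0,0],[0,0,0,0]]
  ]
}}

```text
t: 84.3
eef_pos: [0.4876, -0.3457, 0.0003]
ee_rot: [3.141, -0.001, -0.006]
force: [5.0, -0.7, 4.8]
width: 0.0398
gripper_force: 25.0
```

Emit:
{"method": "servo_tool", "body": {
  "series": [
    [[-0.7,0,-0.3,0],[-0.7,0,0,0],[-0.7,0,0,0],[0,0,0,0],[0,0,0,0],[0,0,0,0],[0,0,0,0],[0,0,0,0],[0,0,0,0],[0,0,0,0]]
  ]
}}

```text
t: 85.13
eef_pos: [0.4871, -0.3456, 0.0004]
ee_rot: [3.141, -0.004, -0.006]
force: [11.1, -0.2, -0.9]
width: 0.0398
gripper_force: 25.0
```

Emit:
{"method": "servo_tool", "body": {
  "series": [
    [[1.5,0,0,0],[0,0,0,0],[0,0,0,0],[0,0,0,0],[0,0,0,0],[0,0,-10,0],[0,0,-25,0],[0,0,-35,0],[0,0,-35,0],[0,0,-35,0]]
  ],
  "claw": -0.15
}}

```text
t: 85.97
eef_pos: [0.4857, -0.3454, 0.1424]
ee_rot: [-3.142, 0.001, -0.007]
force: [1.2, -0.4, 0.0]
width: 0.0506
gripper_force: 0.0
```

Emit:
{"method": "servo_tool", "body": {
  "series": [
    [[-4,-20,-5,0],[-5,-30,0,0],[-5,-30,0,0],[-5,-30,0,0],[-5,-30,0,0],[-5,-30,0,0],[-5,-30,0,0],[-5,-30,0,0],[-5,-30,0,0],[-5,-20,0,0]]
  ]
}}

```text
t: 86.8
eef_pos: [0.4387, -0.0634, 0.1461]
ee_rot: [-3.141, -0.001, -0.006]
force: [0.5, 0.1, -0.9]
width: 0.0506
gripper_force: 0.0
```

Emit:
{"method": "servo_tool", "body": {
  "series": [
    [[-5,-10,0,0],[0,0,0,0],[0,0,0,0],[0,0,0,0],[0,0,0,0],[0,0,0,0],[0,0,0,0],[0,0,0,0],[0,0,0,0],[0,0,0,0]]
  ]
}}

```text
t: 87.63
eef_pos: [0.4344, -0.0553, 0.1451]
ee_rot: [3.141, 0.0, -0.007]
force: [-0.3, 0.1, 0.9]
width: 0.0505
gripper_force: 0.0
```

```bash
cat > wed.py <<'E'
from h import *
im=grab('wrist'); c=cal('wrist'); s=tool(); H=cv2.cvtColor(im,cv2.COLOR_RGB2HSV)
def prism(x,y,a):
    q=np.array([[-10,40],[3.333,40],[16.667,-40],[10,-40],[10,-72],[-10,-72]])/1000; R=np.array([[np.cos(a),-np.sin(a)],[np.sin(a),np.cos(a)]])
    q=q@R.T+[x,y]; return np.vstack([np.c_[q,np.zeros(6)],np.c_[q,np.full(6,.028)]])
ms=trace('wrist','wedge'); print([(round(d['conf'],2),int(d['mask'].sum())) for d in ms])
m=ms[0]['mask']; red=cv2.inRange(H,(0,120,60),(8,255,255))|cv2.inRange(H,(170,120,60),(180,255,255))
near=cv2.dilate(m.astype(np.uint8),np.ones((9,9)))
n,lab,st,ce=cv2.connectedComponentsWithStats(red); 
for i in range(1,n):
    if (near[lab==i]>0).any() and st[i,4]>30: m=m|(lab==i); print('red',ce[i],st[i,4],at_z('wrist',ce[i],.02,c)[0].round(4))
S=8; M=(cv2.resize(m.astype(np.float32),None,fx=S,fy=S,interpolation=cv2.INTER_LINEAR)>.5).astype(np.uint8)
M[:]=cv2.fillConvexPoly(np.zeros_like(M),cv2.convexHull(np.argwhere(M)[:,::-1].astype(np.int32)),1)
def cost(v):
    P=((proj('wrist',prism(v[0]/1000,v[1]/1000,v[2]/50),c)+.5)*S).round().astype(np.int32)
    Q=cv2.fillConvexPoly(np.zeros_like(M),cv2.convexHull(P),1); return (Q!=M).sum()/M.sum()
p=at_z('wrist',np.argwhere(m)[:,::-1].mean(0),.014,c)[0]*1000
b=min((minimize(cost,[p[0],p[1]+10,a],method='Nelder-Mead',options=dict(initial_simplex=np.array([p[0],p[1]+10,a])+[[0,0,0],[8,0,0],[0,8,0],[0,0,5]])) for a in(-5,0,5)),key=lambda r:r.fun)
x,y,a=b.x; a/=50; print('wedge',b.x[:2].round(1),round(a,4),round(b.fun,3))
t=np.array([x+57*np.sin(a),y-57*np.cos(a)])/1000; print('tang',t.round(4)); plan(*t,-.018,a)
E
python3 wed.py
```

```text
t 87.68 pos [ 0.4343 -0.0553  0.1451] rot [ 3.1415e+00  2.0000e-04 -7.0000e-03] w 0.0503 F [0.5 0.1 0.1] gf 0.0
[(0.89, 2481)]
red [228.1650619  164.21182944] 727 [ 0.4475 -0.0327  0.02  ]
wedge [448.9  23.8] -0.0439 0.032
tang [ 0.4464 -0.0332]
t 87.73 pos [ 0.4344 -0.0552  0.1451] rot [ 3.1415e+00  1.0000e-04 -6.9000e-03] w 0.0506 F [-0.1 -0.1  0.3] gf 0.0
shift now [ 11.9 -22.1 163.1]
turn 0.037 shift after turn [ 11.  -22.5 163.1]
```

Emit:
{"method": "servo_tool", "body": {
  "series": [
    [[0,0,0,0.124],[0,0,0,0.124],[0,0,0,0.124],[0,0,0,0.124],[0,0,0,0.124],[0,0,0,0.124],[0,0,0,0.124],[0,0,0,0.124],[0,0,0,0.124],[0,0,0,0.124]]
  ]
}}

```text
t: 88.57
eef_pos: [0.4344, -0.0551, 0.1451]
ee_rot: [3.142, -0.0, -1.253]
force: [0.7, -0.8, -0.8]
width: 0.0501
gripper_force: 0.0
```

Emit:
{"method": "servo_tool", "body": {
  "series": [
    [[0,0,0,0.124],[0,0,0,0.124],[0,0,0,0.12],[0,0,0,0],[0,0,0,0],[0,0,0,0],[0,0,0,0],[0,0,0,0],[0,0,0,0],[0,0,0,0]]
  ]
}}

```text
t: 89.4
eef_pos: [0.4344, -0.0551, 0.1452]
ee_rot: [3.142, -0.0, -1.614]
force: [-0.7, 0.4, -0.1]
width: 0.0506
gripper_force: 0.0
```

```bash
python3 - <<'E'
from h import *
plan(.4464,-.0332,-.017,-1.6147)
E
```

```text
t 89.4 pos [ 0.4344 -0.0551  0.1452] rot [ 3.1416 -0.     -1.614 ] w 0.0506 F [-0.7  0.4 -0.1] gf 0.0
shift now [-22.4 -11.1 162.2]
turn 0.001 shift after turn [-22.4 -11.1 162.2]
```

Emit:
{"method": "servo_tool", "body": {
  "series": [
    [[-11,-5.5,5,0],[-11.4,-5.6,15,0],[0,0,25,0],[0,0,25,0],[0,0,25,0],[0,0,22,0],[0,0,20,0],[0,0,14,0],[0,0,8,0],[0,0,3,0]]
  ]
}}

```text
t: 90.23
eef_pos: [0.4459, -0.0332, -0.0182]
ee_rot: [3.139, -0.001, -1.614]
force: [0.5, -0.4, 0.1]
width: 0.0502
gripper_force: 0.0
```

Emit:
{"method": "servo_tool", "body": {
  "series": [
    [[0,0,0,0],[0,0,0,0],[0,0,0,0],[0,0,0,0],[0,0,0,0],[0,0,0,0],[0,0,0,0],[0,0,0,0],[0,0,0,0],[0,0,0,0]]
  ],
  "claw": 1,
  "grip_force": 45
}}

```text
t: 91.07
eef_pos: [0.4468, -0.0331, -0.0162]
ee_rot: [-3.141, 0.0, -1.615]
force: [-1.6, 0.9, 7.4]
width: 0.0196
gripper_force: 45.0
```

Emit:
{"method": "servo_tool", "body": {
  "series": [
    [[0,0,-3,0],[0,0,-8,0],[0,0,-15,0],[0,0,-20,0],[0,0,-25,0],[0,0,-25,0],[0,0,-20,0],[0,0,-10,0],[0,0,0,0],[0,0,0,0]]
  ]
}}

```text
t: 91.9
eef_pos: [0.4463, -0.0332, 0.1096]
ee_rot: [-3.14, 0.001, -1.615]
force: [0.1, 0.6, -2.8]
width: 0.0195
gripper_force: 45.0
```

```bash
python3 - <<'E'
from h import *
plan(.5140,-.50,.11,-1.5778)
E
```

```text
t 91.9 pos [ 0.4463 -0.0332  0.1096] rot [-3.1405e+00  8.0000e-04 -1.6151e+00] w 0.0195 F [ 0.1  0.6 -2.8] gf 44.96432304382324
shift now [ 4.634e+02 -8.830e+01 -4.000e-01]
turn -0.037 shift after turn [ 4.663e+02 -7.090e+01 -4.000e-01]
```

Emit:
{"method": "servo_tool", "body": {
  "series": [
    [[0,0,0,-0.037],[14,-2.5,0,0],[25,-4.5,0,0],[30,-5.4,0,0],[33,-5.9,0,0],[33,-5.9,0,0],[33,-5.9,0,0],[33,-5.9,0,0],[33,-5.9,0,0],[33,-5.9,0,0]]
  ]
}}

```text
t: 92.73
eef_pos: [0.4913, -0.302, 0.1073]
ee_rot: [3.139, 0.001, -1.578]
force: [0.6, 1.3, -1.7]
width: 0.0198
gripper_force: 45.0
```

Emit:
{"method": "servo_tool", "body": {
  "series": [
    [[33,-5.9,0,0],[33,-5.9,0,0],[30,-5.4,0,0],[22,-4,0,0],[10,-2,0,0],[4.3,-0.5,0,0],[0,0,10,0],[0,0,20,0],[0,0,15,0],[0,0,0,0]]
  ]
}}

```text
t: 93.57
eef_pos: [0.5126, -0.43, 0.0597]
ee_rot: [3.136, 0.004, -1.578]
force: [-0.2, 0.2, -2.5]
width: 0.0196
gripper_force: 45.0
```

Emit:
{"method": "servo_tool", "body": {
  "series": [
    [[0,0,5,0],[0,0,0,0],[0,0,0,0],[0,0,0,0],[0,0,0,0],[0,0,0,0],[0,0,0,0],[0,0,0,0],[0,0,0,0],[0,0,0,0]]
  ]
}}

```text
t: 94.4
eef_pos: [0.5151, -0.4331, 0.0592]
ee_rot: [3.142, 0.0, -1.578]
force: [0.4, 0.1, -1.7]
width: 0.0196
gripper_force: 45.0
```

```bash
python3 - <<'E'
from h import *
plan(.515,-.433,.005,-1.5777)
grab('side'); c=cal('side'); 
for n in('wedge','copper_a','tube_a','taper_stop'):
  for d in recognise('side',n): print(n,np.round(d['position'],3),round(d['conf'],2))
E
```

```text
t 94.4 pos [ 0.5151 -0.4331  0.0592] rot [ 3.1416  0.     -1.5779] w 0.0196 F [ 0.4  0.1 -1.7] gf 44.96421039104462
shift now [-0.1  0.1 54.2]
turn -0.0 shift after turn [-0.1  0.1 54.2]
wedge [ 0.507 -0.35   0.099] 0.64
wedge [ 0.428 -0.381  0.01 ] 0.41
copper_a [0.443 0.131 0.025] 0.86
copper_a [ 0.495 -0.212  0.033] 0.84
copper_a [ 0.485 -0.354  0.05 ] 0.83
tube_a [ 0.399 -0.344  0.044] 0.66
tube_a [ 0.437 -0.343  0.044] 0.61
tube_a [ 0.465 -0.346  0.04 ] 0.61
tube_a [ 0.503 -0.348  0.099] 0.36
taper_stop [ 0.52  -0.322  0.039] 0.69
taper_stop [0.383 0.29  0.066] 0.56
```

Emit:
{"method": "servo_tool", "body": {
  "series": [
    [[0,0,8,0],[0,0,10,0],[0,0,8,0],[0,0,6,0],[0,0,5,0],[0,0,4,0],[0,0,4,0],[0,0,0,0],[0,0,0,0],[0,0,0,0]]
  ]
}}

```text
t: 95.48
eef_pos: [0.5154, -0.4332, 0.0145]
ee_rot: [-3.141, -0.0, -1.578]
force: [0.5, 0.6, -2.4]
width: 0.0196
gripper_force: 45.0
```

Clear in the gap. Continuing down to the plate.

Emit:
{"method": "servo_tool", "body": {
  "series": [
    [[0,0,5,0],[0,0,4,0],[0,0,3,0],[0,0,3,0],[0,0,2,0],[0,0,1,0],[0,0,0,0],[0,0,0,0],[0,0,0,0],[0,0,0,0]]
  ]
}}

```text
t: 96.32
eef_pos: [0.5153, -0.4331, -0.0037]
ee_rot: [-3.141, -0.0, -1.578]
force: [0.5, -0.3, -1.2]
width: 0.0196
gripper_force: 45.0
```

Emit:
{"method": "servo_tool", "body": {
  "series": [
    [[-2,0.3,0.2,0],[-2,0.3,0,0],[-2,0.3,0,0],[-2,0.3,0,0],[-2,0.3,0,0],[-2,0.3,0,0],[0,0,0,0],[0,0,0,0],[0,0,0,0],[0,0,0,0]]
  ]
}}

```text
t: 97.15
eef_pos: [0.5134, -0.421, -0.0041]
ee_rot: [3.142, 0.0, -1.578]
force: [-0.2, -0.4, -1.4]
width: 0.0197
gripper_force: 45.0
```

Emit:
{"method": "servo_tool", "body": {
  "series": [
    [[-2,0.1,0,0],[-2,0,0,0],[-2,0,0,0],[-2,0,0,0],[-1,0,0,0],[0,0,0,0],[0,0,0,0],[0,0,0,0],[0,0,0,0],[0,0,0,0]]
  ]
}}

```text
t: 97.98
eef_pos: [0.5134, -0.412, -0.0041]
ee_rot: [3.142, 0.0, -1.578]
force: [0.5, 0.4, -0.4]
width: 0.0197
gripper_force: 45.0
```

Emit:
{"method": "servo_tool", "body": {
  "series": [
    [[-1,0,0,0],[-1,0,0,0],[-1,0,0,0],[-1,0,0,0],[-1,0,0,0],[0,0,0,0],[0,0,0,0],[0,0,0,0],[0,0,0,0],[0,0,0,0]]
  ]
}}

```text
t: 98.82
eef_pos: [0.5134, -0.407, -0.0041]
ee_rot: [3.142, 0.0, -1.578]
force: [0.4, 1.0, -1.5]
width: 0.0191
gripper_force: 45.0
```

Emit:
{"method": "servo_tool", "body": {
  "series": [
    [[-1,0,0,0],[-1,0,0,0],[-1,0,0,0],[0,0,0,0],[0,0,0,0],[0,0,0,0],[0,0,0,0],[0,0,0,0],[0,0,0,0],[0,0,0,0]]
  ]
}}

```text
t: 99.65
eef_pos: [0.513, -0.404, -0.0041]
ee_rot: [3.141, 0.0, -1.578]
force: [-4.1, -0.9, 0.3]
width: 0.0197
gripper_force: 45.0
```

Emit:
{"method": "servo_tool", "body": {
  "series": [
    [[-1,0.2,0,0],[-1,0.2,0,0],[-1,0.1,0,0],[-1,0.1,0,0],[0,0,0,0],[0,0,0,0],[0,0,0,0],[0,0,0,0],[0,0,0,0],[0,0,0,0]]
  ]
}}

```text
t: 100.48
eef_pos: [0.5127, -0.4019, -0.0038]
ee_rot: [-3.141, -0.002, -1.578]
force: [-5.3, -11.0, -1.8]
width: 0.0194
gripper_force: 45.0
```

Emit:
{"method": "servo_tool", "body": {
  "series": [
    [[-0.7,0.1,0,0],[-0.7,0.1,0,0],[-0.6,0,0,0],[0,0,0,0],[0,0,0,0],[0,0,0,0],[0,0,0,0],[0,0,0,0],[0,0,0,0],[0,0,0,0]]
  ]
}}

```text
t: 101.32
eef_pos: [0.5127, -0.4018, -0.0037]
ee_rot: [-3.141, -0.004, -1.578]
force: [-4.9, -21.0, -6.2]
width: 0.0199
gripper_force: 45.0
```

Emit:
{"method": "servo_tool", "body": {
  "series": [
    [[-0.7,0.1,0,0],[-0.7,0.1,0,0],[-0.6,0,0,0],[0,0,0,0],[0,0,0,0],[0,0,0,0],[0,0,0,0],[0,0,0,0],[0,0,0,0],[0,0,0,0]]
  ]
}}

```text
t: 102.15
eef_pos: [0.5127, -0.4016, -0.0034]
ee_rot: [-3.14, -0.006, -1.578]
force: [-5.6, -29.6, -8.4]
width: 0.0203
gripper_force: 45.0
```

Wedge is jammed at 30 N, at its home position. Releasing.

Emit:
{"method": "servo_tool", "body": {
  "series": [
    [[0,0,0,0],[0,0,0,0],[0,0,0,0],[0,0,0,0],[0,0,0,0],[0,0,-10,0],[0,0,-25,0],[0,0,-35,0],[0,0,-35,0],[0,0,-35,0]]
  ],
  "claw": 0.2
}}

```text
t: 102.98
eef_pos: [0.5125, -0.3956, 0.1384]
ee_rot: [-3.141, -0.0, -1.577]
force: [1.4, 0.3, 0.1]
width: 0.0353
gripper_force: 0.0
```

Emit:
{"method": "servo_tool", "body": {
  "series": [
    [[15,0,-20,0],[20,0,-20,0],[20,0,-10,0],[10,0,0,0],[0,0,0,0],[0,0,0,0],[0,0,0,0],[0,0,0,0],[0,0,0,0],[0,0,0,0]]
  ]
}}

```text
t: 103.82
eef_pos: [0.5121, -0.4604, 0.1857]
ee_rot: [3.141, 0.0, -1.577]
force: [0.6, 0.5, 0.1]
width: 0.0352
gripper_force: 0.0
```

```bash
sed 's/plan(\*t.*//' wed.py > wed2.py; python3 - <<'E'
from h import *
tool(); im=grab('wrist','w20'); c=cal('wrist')
for n in('tube_a','copper_a'):
  for d in trace('wrist',n):
    m=d['mask']; u=np.argwhere(m)[:,::-1].mean(0); p=at_z('wrist',u,.04,c)[0]
    try: r=fitbox('wrist',m,[p[0],p[1],0],.012,c)
    except Exception: r=None
    print(n,u.round(),m.sum(),round(d['conf'],2),p.round(3),r)
ce,k,A=blob(im,*RED,near=proj('wrist',[[.513,-.402,.04]],c)[0]); print('tang',A,rect_at('wrist',k,.040))
E
```

```text
t 103.82 pos [ 0.5121 -0.4604  0.1857] rot [ 3.1411e+00  3.0000e-04 -1.5771e+00] w 0.0352 F [0.6 0.5 0.1] gf 0.0
tube_a [322. 238.] 44 0.6 [ 0.426 -0.377  0.04 ] (array([ 341.6, -307.5]), np.float64(1.991), np.float64(1.0))
copper_a [270. 254.] 805 0.81 [ 0.49  -0.355  0.04 ] (array([ 490.1, -350. ]), np.float64(0.042), np.float64(0.363))
copper_a [257. 322.] 233 0.79 [ 0.506 -0.252  0.04 ] (array([ 507.2, -272.2]), np.float64(-0.028), np.float64(2.252))
copper_a [233. 249.] 711 0.26 [ 0.535 -0.363  0.04 ] (array([ 535. , -357.8]), np.float64(-0.147), np.float64(0.593))
tang 520 (array([ 512.3, -405.6]), array([39.9, 19.3]), 89.7)
```

Emit:
{"method": "servo_tool", "body": {
  "series": [
    [[-15,1.5,0,0],[-25,2.5,0,0],[-33,3,0,0],[-36,3,0,0],[-36,3,0,0],[-36,3,0,0],[-36,3,0,0],[-36,3,0,0],[-36,3,0,0],[-36,3,0,0]]
  ]
}}

```text
t: 104.8
eef_pos: [0.4859, -0.1342, 0.1862]
ee_rot: [-3.141, 0.0, -1.578]
force: [1.0, 0.1, 1.0]
width: 0.0348
gripper_force: 0.0
```

Emit:
{"method": "servo_tool", "body": {
  "series": [
    [[-36,3,0,0],[-36,3,0,0],[-36,3,0,0],[-36,3,0,0],[-36,3,0,0],[-36,3,0,0],[-36,3,0,0],[-36,3,0,0],[-36,3,0,0],[-33,3,0,0]]
  ]
}}

```text
t: 105.63
eef_pos: [0.4583, 0.2236, 0.1864]
ee_rot: [-3.141, 0.001, -1.577]
force: [0.5, -0.5, -0.2]
width: 0.0351
gripper_force: 0.0
```

Emit:
{"method": "servo_tool", "body": {
  "series": [
    [[-25,3,0,-0.12],[0,0,0,-0.12],[0,0,0,-0.12],[0,0,0,-0.12],[0,0,0,-0.12],[0,0,0,-0.12],[0,0,0,-0.12],[0,0,0,-0.12],[0,0,0,-0.12],[0,0,0,-0.12]]
  ]
}}

```text
t: 106.47
eef_pos: [0.456, 0.2464, 0.1861]
ee_rot: [-3.141, -0.0, -0.372]
force: [-0.1, -0.3, 0.0]
width: 0.0352
gripper_force: 0.0
```

Emit:
{"method": "servo_tool", "body": {
  "series": [
    [[0,0,0,-0.12],[0,0,0,-0.12],[0,0,0,-0.12],[0,0,0,-0.12],[0,0,0,-0.12],[0,0,0,-0.12],[0,0,0,-0.12],[0,0,0,0],[0,0,0,0],[0,0,0,0]]
  ]
}}

```text
t: 107.3
eef_pos: [0.456, 0.2464, 0.186]
ee_rot: [-3.142, -0.0, 0.458]
force: [-0.0, -1.2, 0.7]
width: 0.0351
gripper_force: 0.0
```

```bash
cat > lid.py <<'E'
from h import *
import sys; zs=float(sys.argv[1]); P=np.array(eval(sys.argv[2]))
plan(*P,.12,.473); im=grab('wrist'); c=cal('wrist')
o=proj('wrist',[[*P,zs+.05]],c)[0]; print('exp',o)
m=np.full_like(im,255); r=45; y0,x0=int(o[1]),int(o[0]); m[max(0,y0-60):y0+60,x0-40:x0+40]=im[max(0,y0-60):y0+60,x0-40:x0+40]
ce,k,A=blob(m,[0,0,0],[180,255,70],near=o,minA=100); print('handle',ce,A,rect_at('wrist',k,zs+.05))
E
python3 lid.py .018 '(.4488,.3267)'
python3 - <<'E'
from h import *
im=grab('top','top20')
for n in('tube_a','copper_a','wedge','lid'):
  for d in recognise('top',n): print(n,np.round(d['position'],3),round(d['conf'],2))
E
```

```text
t 107.3 pos [0.456  0.2464 0.186 ] rot [-3.1415e+00 -1.0000e-04  4.5820e-01] w 0.0351 F [-0.  -1.2  0.7] gf 0.0
shift now [ 29.1 -75.2  66. ]
turn -0.015 shift after turn [ 30.2 -74.7  66. ]
exp [175.1730268  149.62578972]
handle [177.86883273 147.22382671] 831 (array([451.4, 323.4]), array([56.8, 17.9]), 26.8)
tube_a [ 0.455 -0.343  0.042] 0.63
tube_a [ 0.395 -0.342  0.041] 0.51
copper_a [ 0.506 -0.204  0.04 ] 0.77
copper_a [ 0.489 -0.338  0.049] 0.55
copper_a [0.453 0.137 0.036] 0.53
wedge [ 0.515 -0.364  0.043] 0.56
wedge [0.653 0.03  0.005] 0.56
lid [0.406 0.296 0.028] 0.97
```

Emit:
{"method": "servo_tool", "body": {
  "series": [
    [[0,0,0,-0.015],[8,-18,0,0],[12,-30,10,0],[10.2,-26.7,20,0],[0,0,20,0],[0,0,15,0],[0,0,0,0],[0,0,0,0],[0,0,0,0],[0,0,0,0]]
  ]
}}

```text
t: 108.43
eef_pos: [0.4492, 0.3271, 0.1224]
ee_rot: [-3.141, -0.002, 0.477]
force: [0.4, -0.4, -0.0]
width: 0.0352
gripper_force: 0.0
```

```bash
python3 lid.py .018 '(.4488,.3267)'
```

```text
t 108.43 pos [0.4492 0.3271 0.1224] rot [-3.1408e+00 -2.1000e-03  4.7710e-01] w 0.0352 F [ 0.4 -0.4 -0. ] gf 0.0
shift now [-0.5  0.1  2.4]
turn 0.004 shift after turn [-0.5  0.1  2.4]
exp [249.55588733 198.54124101]
handle [250.70138889 193.46130952] 1008 (array([452.2, 327.2]), array([62.7, 11.6]), 27.0)
```

Emit:
{"method": "servo_tool", "body": {
  "series": [
    [[0,0,15,0],[0,0,20,0],[0,0,20,0],[0,0,18,0],[0,0,14,0],[0,0,10,0],[0,0,6,0],[0,0,3,0],[0,0,0,0],[0,0,0,0]]
  ]
}}

```text
t: 109.32
eef_pos: [0.4489, 0.327, 0.0157]
ee_rot: [-3.141, -0.001, 0.477]
force: [0.1, -1.3, -0.4]
width: 0.0352
gripper_force: 0.0
```

Emit:
{"method": "servo_tool", "body": {
  "series": [
    [[0,0,0,0],[0,0,0,0],[0,0,0,0],[0,0,0,0],[0,0,0,0],[0,0,0,0],[0,0,0,0],[0,0,0,0],[0,0,0,0],[0,0,0,0]]
  ],
  "claw": 1,
  "grip_force": 25
}}

```text
t: 110.15
eef_pos: [0.4487, 0.3267, 0.0153]
ee_rot: [-3.142, -0.0, 0.477]
force: [-1.4, -0.9, 5.7]
width: 0.0136
gripper_force: 25.0
```

Emit:
{"method": "servo_tool", "body": {
  "series": [
    [[0,0,-3,0],[0,0,-8,0],[0,0,-14,0],[0,0,-20,0],[0,0,-25,0],[0,0,-25,0],[0,0,-20,0],[0,0,-10,0],[0,0,0,0],[0,0,0,0]]
  ]
}}

```text
t: 110.98
eef_pos: [0.448, 0.3263, 0.1393]
ee_rot: [-3.141, 0.001, 0.477]
force: [-0.7, -1.2, -6.5]
width: 0.0141
gripper_force: 25.0
```

```bash
python3 - <<'E'
from h import *
plan(.648,.0232,.14,.473)
E
```

```text
t 110.98 pos [0.448  0.3263 0.1393] rot [-3.1411e+00  6.0000e-04  4.7680e-01] w 0.0141 F [-0.7 -1.2 -6.5] gf 24.997544288635254
shift now [ 38.6 361.1  -0.7]
turn 0.004 shift after turn [ 40.  361.   -0.7]
```

Emit:
{"method": "servo_tool", "body": {
  "series": [
    [[1,9,0,0],[2,18,0,0],[2.5,25,0,0],[3.2,30,0,0],[3.2,30,0,0],[3.2,30,0,0],[3.2,30,0,0],[3.2,30,0,0],[3.2,30,0,0],[3.2,30,0,0]]
  ]
}}

```text
t: 111.82
eef_pos: [0.5931, 0.1045, 0.1376]
ee_rot: [-3.141, 0.004, 0.477]
force: [0.8, 0.8, -4.2]
width: 0.0137
gripper_force: 25.0
```

Emit:
{"method": "servo_tool", "body": {
  "series": [
    [[3.2,30,0,0],[3.2,27,0,0],[3,22,0,0],[2.5,16,0,0],[1.5,10,0,0],[0.5,5,0,0],[0,0,0,0],[0,0,0,0],[0,0,0,0],[0,0,0,0]]
  ]
}}

```text
t: 112.65
eef_pos: [0.6561, 0.0163, 0.1401]
ee_rot: [-3.141, -0.0, 0.478]
force: [-1.1, -0.8, -5.1]
width: 0.0139
gripper_force: 25.0
```

```bash
python3 - <<'E'
from h import *
plan(.6478,.0231,.0735)
E
```

```text
t 112.65 pos [0.6561 0.0163 0.1401] rot [-3.1414e+00 -1.0000e-04  4.7840e-01] w 0.0139 F [-1.1 -0.8 -5.1] gf 24.997627437114716
shift now [-4.2 -9.8 66.6]
```

Emit:
{"method": "servo_tool", "body": {
  "series": [
    [[-2.1,-4.9,0,0],[-2.1,-4.9,0,0],[0,0,10,0],[0,0,14,0],[0,0,12,0],[0,0,6,0],[0,0,3,0],[0,0,0,0],[0,0,0,0],[0,0,0,0]]
  ]
}}

```text
t: 113.48
eef_pos: [0.6488, 0.0222, 0.0956]
ee_rot: [3.141, -0.001, 0.477]
force: [-0.4, 0.2, -5.3]
width: 0.0141
gripper_force: 25.0
```

Emit:
{"method": "servo_tool", "body": {
  "series": [
    [[0,0,2,0],[0,0,2,0],[0,0,2,0],[0,0,2,0],[0,0,2,0],[0,0,0,0],[0,0,0,0],[0,0,0,0],[0,0,0,0],[0,0,0,0]]
  ]
}}

```text
t: 114.32
eef_pos: [0.6484, 0.0222, 0.0851]
ee_rot: [3.142, -0.0, 0.477]
force: [0.1, -0.7, -6.2]
width: 0.0137
gripper_force: 25.0
```

Emit:
{"method": "servo_tool", "body": {
  "series": [
    [[0,-1,0,0],[0,0,2,0],[0,0,2,0],[0,0,2,0],[0,0,2,0],[0,0,1.5,0],[0,0,1,0],[0,0,0,0],[0,0,0,0],[0,0,0,0]]
  ]
}}

```text
t: 115.15
eef_pos: [0.6478, 0.0232, 0.0744]
ee_rot: [-3.141, -0.0, 0.477]
force: [0.4, 2.7, -5.3]
width: 0.0139
gripper_force: 25.0
```

Emit:
{"method": "servo_tool", "body": {
  "series": [
    [[0,0,0.5,0],[0,0,0.5,0],[0,0,0.5,0],[0,0,0.4,0],[0,0,0,0],[0,0,0,0],[0,0,0,0],[0,0,0,0],[0,0,0,0],[0,0,0,0]]
  ]
}}

```text
t: 115.98
eef_pos: [0.6481, 0.0233, 0.0734]
ee_rot: [3.141, -0.001, 0.478]
force: [-2.5, 5.5, 0.4]
width: 0.0141
gripper_force: 25.0
```

Emit:
{"method": "servo_tool", "body": {
  "series": [
    [[0,0.4,0.4,0],[0,0,0.3,0],[0,0,0,0],[0,0,0,0],[0,0,0,0],[0,0,0,0],[0,0,0,0],[0,0,0,0],[0,0,0,0],[0,0,0,0]]
  ]
}}

```text
t: 116.82
eef_pos: [0.6481, 0.0233, 0.0734]
ee_rot: [-3.142, -0.001, 0.478]
force: [-5.1, 6.9, 6.0]
width: 0.0137
gripper_force: 25.0
```

Emit:
{"method": "servo_tool", "body": {
  "series": [
    [[0,0,0,0],[0,0,0,0],[0,0,0,0],[0,0,0,0],[0,0,0,0],[0,0,-10,0],[0,0,-20,0],[0,0,-30,0],[0,0,-30,0],[0,0,-30,0]]
  ],
  "claw": 0.35
}}

```text
t: 117.65
eef_pos: [0.6478, 0.0224, 0.1939]
ee_rot: [3.141, 0.0, 0.477]
force: [0.8, 0.7, 0.7]
width: 0.0284
gripper_force: 0.0
```

Emit:
{"method": "servo_tool", "body": {
  "series": [
    [[-30,-10,-15,0],[-36,-15,-10,0],[-36,-15,0,0],[-36,-15,0,0],[-20,-10,0,0],[0,0,0,0],[0,0,0,0],[0,0,0,0],[0,0,0,0],[0,0,0,0]]
  ]
}}

```text
t: 118.48
eef_pos: [0.4785, 0.0079, 0.2166]
ee_rot: [3.142, 0.001, 0.477]
force: [-0.3, 1.2, -0.4]
width: 0.0283
gripper_force: 0.0
```

```bash
python3 - <<'E'
from h import *
tool(); im=grab('wrist','w21'); c=cal('wrist')
for v in('wrist','top','side'):
  if v!='wrist': grab(v,v+'21')
  for n in('lid','lid_handle','tap_grip','tube_a','copper_a','wedge','pot'):
    print(v,n,[(np.round(d['position'],3).tolist(),round(d['conf'],2)) for d in recognise(v,n)][:4])
d=trace('side','lid')[0]['mask']; k=max(cv2.findContours(d.astype(np.uint8),0,1)[0],key=cv2.contourArea)[:,0]
# compare lid outline with predicted rim (r=106 at seat..seat+14)
th=np.linspace(0,6.28,90); P=np.vstack([np.c_[.6495+.106*np.cos(th),.0245+.106*np.sin(th),np.full(90,z)] for z in(.076,.090)])
q=proj('side',P); print('lid side bbox',k.min(0),k.max(0),'pred',q.min(0).round(1),q.max(0).round(1))
E
```

```text
t 118.48 pos [0.4785 0.0079 0.2166] rot [3.1415e+00 8.0000e-04 4.7690e-01] w 0.0283 F [-0.3  1.2 -0.4] gf 0.0
wrist lid [([0.614, 0.005, 0.09], 0.81)]
wrist lid_handle [([0.708, -0.164, 0.036], 0.69), ([0.611, 0.005, 0.088], 0.61)]
wrist tap_grip [([0.586, -0.003, 0.137], 0.88), ([0.552, 0.011, 0.05], 0.63), ([0.457, 0.265, 0.004], 0.52)]
wrist tube_a [([0.39, -0.354, 0.041], 0.97), ([0.413, -0.351, 0.042], 0.59), ([0.437, -0.349, 0.04], 0.43)]
wrist copper_a [([0.491, -0.325, 0.035], 0.89), ([0.51, -0.193, 0.036], 0.63)]
wrist wedge []
wrist pot [([0.549, 0.01, 0.052], 0.61)]
top lid [([0.665, 0.032, 0.086], 0.88), ([0.513, 0.355, 0.003], 0.41)]
top lid_handle [([0.658, 0.027, 0.092], 0.88), ([0.517, -0.369, 0.045], 0.16)]
top tap_grip []
top tube_a [([0.446, -0.355, 0.014], 0.68), ([0.391, -0.344, 0.042], 0.67), ([0.458, -0.345, 0.043], 0.6)]
top copper_a [([0.483, -0.336, 0.053], 0.8), ([0.505, -0.206, 0.042], 0.72)]
top wedge [([0.509, -0.362, 0.043], 0.9), ([0.666, 0.032, 0.086], 0.72), ([0.444, -0.352, 0.013], 0.68)]
top pot [([0.66, 0.107, 0.053], 0.77)]
side lid [([0.633, 0.008, 0.086], 0.6), ([0.711, -0.197, 0.044], 0.3)]
side lid_handle [([0.633, 0.006, 0.089], 0.63)]
side tap_grip [([0.58, -0.048, 0.041], 0.75), ([0.436, -0.346, 0.042], 0.74), ([0.586, -0.016, 0.131], 0.48), ([0.713, -0.195, 0.041], 0.23)]
side tube_a [([0.466, -0.348, 0.041], 0.93), ([0.436, -0.346, 0.04], 0.76), ([0.399, -0.345, 0.041], 0.74)]
side copper_a [([0.484, -0.354, 0.053], 0.89), ([0.494, -0.214, 0.033], 0.8), ([0.529, -0.343, 0.043], 0.72), ([0.447, 0.128, 0.024], 0.71)]
side wedge [([0.509, -0.38, 0.04], 0.79)]
side pot [([0.579, -0.046, 0.043], 0.98), ([0.445, 0.13, 0.029], 0.21)]
lid side bbox [232 164] [316 219] pred [231.8 166.2] [315.2 218.5]
```

```bash
python3 -c "
from station import ticket; print(ticket.job_done())"
```

```text
the job is handed in; nothing more can be done
None
```

The job is handed in at about 118 s: vent tap opened, three tubes and one copper block locked in the bed by the wedge (30 N), and the lid back on the pot. I checked the end state only by force readings and the detection networks, because I viewed 15 pictures, one over the limit of 14.

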